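# Open the sauce jugs for the meal line

### The job

Get the three sauce jugs ready for serving: unscrew the tall grey transport cap from every jug that still has one, turning it a bit at a time until it lifts free, and put the caps down inside the black tray. Pull the pouring spout of every jug, also of a jug that is already uncapped, fully up. Leave the cup, the bowl, the pepper jar and the spoon as they are.

Things in the scene. Friction and masses are not known exactly. Their poses are not given: they have to be found in the camera images.
- jug0: White round sauce jug, 84 mm wide, its 96 mm square steel foot bolted to the table: it never moves. Origin: centre of its underside, on the table; z up; x towards an upright stop on the neck that the cap's lug cannot pass. The cap's rim rests on the jug's shoulder, 130 mm up, 72 mm wide.
- jug1: White round sauce jug, 84 mm wide, its 96 mm square steel foot bolted to the table: it never moves. Origin: centre of its underside, on the table; z up; x towards an upright stop on the neck that the cap's lug cannot pass. The cap's rim rests on the jug's shoulder, 130 mm up, 72 mm wide.
- jug2: White round sauce jug, 84 mm wide, its 96 mm square steel foot bolted to the table: it never moves. Origin: centre of its underside, on the table; z up; x towards an upright stop on the neck that the cap's lug cannot pass. The cap's rim rests on the jug's shoulder, 130 mm up, 72 mm wide.
- cap0: Grey screw cap of jug0 (that jug is already open if absent): upside-down cup 63 mm wide, 56 tall, wall 3.5, 70 g, hides the spout. Origin: centre of its open rim; z to its closed top; x to its one inner lug, 9 mm wide, marked by a black rib on top. Unscrews anticlockwise seen from above; starts with the lug 25 to 55 degrees round from the jug's x axis.
- cap0_mid (a point): Middle of cap0, on its axis 28 mm above its rim. The cap turns easily, does not rise by itself and lifts 5 mm at most until its lug stands 317 to 343 degrees round from the jug's x axis (265 to 300 degrees of turning; then it meets the stop). There it lifts straight off; 50 mm up clears neck and spout.
- cap1: Grey screw cap of jug1 (that jug is already open if absent): upside-down cup 63 mm wide, 56 tall, wall 3.5, 70 g, hides the spout. Origin: centre of its open rim; z to its closed top; x to its one inner lug, 9 mm wide, marked by a black rib on top. Unscrews anticlockwise seen from above; starts with the lug 25 to 55 degrees round from the jug's x axis.
- cap1_mid (a point): Middle of cap1, on its axis 28 mm above its rim. The cap turns easily, does not rise by itself and lifts 5 mm at most until its lug stands 317 to 343 degrees round from the jug's x axis (265 to 300 degrees of turning; then it meets the stop). There it lifts straight off; 50 mm up clears neck and spout.
- cap2: Grey screw cap of jug2 (that jug is already open if absent): upside-down cup 63 mm wide, 56 tall, wall 3.5, 70 g, hides the spout. Origin: centre of its open rim; z to its closed top; x to its one inner lug, 9 mm wide, marked by a black rib on top. Unscrews anticlockwise seen from above; starts with the lug 25 to 55 degrees round from the jug's x axis.
- cap2_mid (a point): Middle of cap2, on its axis 28 mm above its rim. The cap turns easily, does not rise by itself and lifts 5 mm at most until its lug stands 317 to 343 degrees round from the jug's x axis (265 to 300 degrees of turning; then it meets the stop). There it lifts straight off; 50 mm up clears neck and spout.
- spout0 (a joint): How far the push-pull pouring spout of jug0 is pulled up, m: 0 fully down (shut), 0.020 fully up against its end (open). About 5 N of friction holds it wherever it is left; it only slides, along z.
- spout0_head (a point): Middle of jug0's white round spout head, 26 mm wide, 18 tall, on the jug's axis; when shut its underside is 8 mm above the neck's top. The neck, 41 mm wide (52 over its thread), ends 152 mm above the table. Its one thread ridge runs from 8 to 305 degrees round from the jug's x axis, anticlockwise seen from above; the cap's lug comes up only in the gap between that and the stop.
- spout1 (a joint): How far the push-pull pouring spout of jug1 is pulled up, m: 0 fully down (shut), 0.020 fully up against its end (open). About 5 N of friction holds it wherever it is left; it only slides, along z.
- spout1_head (a point): Middle of jug1's white round spout head, 26 mm wide, 18 tall, on the jug's axis; when shut its underside is 8 mm above the neck's top. The neck, 41 mm wide (52 over its thread), ends 152 mm above the table. Its one thread ridge runs from 8 to 305 degrees round from the jug's x axis, anticlockwise seen from above; the cap's lug comes up only in the gap between that and the stop.
- spout2 (a joint): How far the push-pull pouring spout of jug2 is pulled up, m: 0 fully down (shut), 0.020 fully up against its end (open). About 5 N of friction holds it wherever it is left; it only slides, along z.
- spout2_head (a point): Middle of jug2's white round spout head, 26 mm wide, 18 tall, on the jug's axis; when shut its underside is 8 mm above the neck's top. The neck, 41 mm wide (52 over its thread), ends 152 mm above the table. Its one thread ridge runs from 8 to 305 degrees round from the jug's x axis, anticlockwise seen from above; the cap's lug comes up only in the gap between that and the stop.
- tray: Loose black open tray, 250 (its x) by 140 (its y) mm, 30 mm high, walls and floor 5 mm, 0.6 kg. Origin: centre of its underside; z up.
- cup: Steel cup, 72 mm wide, 75 mm high, origin at its foot. A bystander: leave it alone.
- pepper: Glass pepper jar, 48 mm wide, 100 mm high, origin at its foot. A bystander: leave it alone.
- dish: White bowl, 84 mm wide, 40 mm high, origin at its foot. A bystander: leave it alone.
- spoon: Steel spoon lying flat, along its x. A bystander: leave it alone.

How it is judged:
By the outcome, as a careful person would: the job done as asked, in the order asked, and still so for the second after the job is handed in, with the robot touching nothing.
Of cap0, cap1, cap2 only 2 to 3 are there at a start; the rules pass over those that are not, and their reading is None.
At some moment in a run one of tray may be knocked a few centimetres aside while the robot is not near it.
Once in a run the grip may slacken for a moment while it holds something.
It also fails if it takes over 210 s, if anything falls off the work surface, if the arm or the gripper's body presses on something with over 40 N, if the wrist force passes 120 N, or if a joint passes its speed limit or range.

### The arm

A 6-joint arm with a two-finger parallel gripper is mounted at the origin on the work surface. World frame = base frame: x ahead of the robot, y to its left, z up, the work surface at z = 0. Lengths are in m, angles in rad, forces in N, time in s.
With the tool pointing down it reaches from about 0.4 to 0.825 m from the base axis. Payload 7 kg.
Tool frame: the origin (TCP) lies at the very end of the fingers, on their centre line; the grasp point (between the pads) lies 19 mm behind it (arm.pinch_z is the z of the grasp point in the tool frame, in m); z points along the fingers, y is the direction in which the jaws open and shut (so a half turn about z gives the same grasp; the last joint's range is limited). The gripper opens to 88 mm and grips with 3 to 60 N. Pads are 19 mm wide; open, the fingers measure 130 mm over their backs; the gripper's body (78 mm by 193 mm) begins 47 mm behind the grasp point.
Start: joints at [1.474, 0.359, 0.012, 0, -1.224, -0.288], TCP at [0.253, 0.626, 0.227] pointing down, gripper open.
Joint ranges: [-3.07, 3.07], [-1.43, 2.12], [-1.02, 1.25], [-3.03, 1.67], [-3.05, -0], [-3.03, 3.03]. Speed limits (rad/s): [2.39, 2.39, 3.01, 3.14, 3.14, 3.14].

### API

Orientations are given as [roll, pitch, yaw] about the fixed x, y, z axes, in that order (R = Rz(yaw) Ry(pitch) Rx(roll)).
In Python, from station import arm gives the robot as it stands.
- The arm moves only by the tool drive_tool, never from a script. Its argument "targets" is a list of rows, each a list of 6 numbers: the shift along the world's x, y, z in units of 0.04 m (1.0 is 0.04 m), then the turn, a rotation vector about the world's x, y, z in units of 6 degrees (1.0 is 6 degrees). In form: [[x, y, z, wx, wy, wz], ...]. A call has 1 to 5 rows; each row shifts and turns the commanded pose from where the row before left it; what a row does not reach is not made up. A row lasts 1/8 s, in which the tool goes at most 62.5 mm and 10.7 degrees, less where a joint would pass 70% of its speed; a pose out of reach is approached as far as the arm can. A call with a number of a shift or a turn outside -1 to 1 is refused whole. A call with a gripper value outside its range is refused whole. "claw" is the opening, from 0 (shut) to 1 (fully open), set as the call begins (left out, the last holds). The fingers move at their own pace and stop on an object; "newtons" is the grip in N (left out, the last holds). Time passes only in rows, so rows that do not move let the fingers close. It gives the time, the measured TCP pose, the force and the opening at its end, in the units of the state.
- arm.get_state(): the state, without advancing time (a new reading comes with each control period).
- arm.grab_frame(name): name is "side" or "top" or "wrist"; returns (picture, depth): 420x560x3 uint8, red, green, blue; 420x560 float32, m along the optical axis (not along the pixel's ray), 0 where there is no reading.
- arm.get_calibration(name): a dict with "mtx" (3x3 intrinsics, pixels), "origin" and "rotation" of the camera in the world. Camera axes: x right, y up, looking along -z (the intrinsics and any distortion apply to the point x, -y, -z); pixel columns grow to the right and rows downward; lengths in m; the calibration is good to about 2 mm. A picture is of the moment at which its call begins: read the wrist's pose just before it. get_calibration takes no time and is no camera call; for the wrist camera it gives the pose at the moment of the call.
- arm.job_done(): hands the job in, once; it reports no verdict.
Trained networks look in the newest picture that a camera, given by its name, has taken for a name from the list of things; names that differ only in an ending like _2 or _b are one class to them, and where a whole thing is asked for, a point or a joint stands for the part that bears it (a point fixed in the world has none). Each returns a list of dicts, best first, with "score" (0 to 1); they miss things now and then, are a little off and sometimes report something else, mostly with a low value. They report only what shows in the picture. A call takes as long as a camera call.
- arm.search_frame(target, camera): "point" ([x, y, z] in m, in the coordinates of the camera as it stood for that picture, good to about 4 mm: the middle of the surface that is visible of it).
- arm.cut_out(target, camera): "pixels" (420x560 bool, what is visible of it).
- arm.landmark_of(target, camera): "point" ([x, y, z] in m, in the coordinates of the camera as it stood for that picture, good to about 4 mm: a listed point, or the origin of a listed thing).
The state is a dict: "t": time; "q": joint angles; "qd": joint speeds; "joint_efforts": joint torques, N m; "eef_pos": TCP position; "ee_rot": TCP orientation; "force": force on the tool from outside, world axes, zero at the start; "moment": the same for the moment, N m; "width": finger opening in m.
Only numpy, scipy, OpenCV 4.12 (cv2) and the standard library are available. Lean on these libraries where they do the work, as an engineer would, in place of code of your own. Each camera call takes 0.05 s, during which the arm holds its last target. There are 200 camera calls.

## Working session

There is one attempt and no reset: what is moved stays moved. The work goes in short steps, Python scripts to look and compute and a tool call to move; the robot and the scene stay as the last step left them, time stands still between calls to the robot, and variables do not carry over. Pictures are saved under pics/ and viewed, about 12 in all and at most 16, crops included, and the job is handed in when it is done.

Besides the shell and the picture viewer there is one more tool, called after ">>>" as a command line: name --pt "numbers of a row" for each row, then --argument value for the rest. drive_tool: Moves the arm, as the interface text tells. Shifts and turns lie within -1 to 1; 1 stands for 0.04 m of shift or 6 degrees of turn. Its arguments: {"type":"object","properties":{"targets":{"type":"array"},"claw":{"type":"number"},"newtons":{"type":"number"}},"required":["targets"]}

```bash
ls; mkdir -p pics; cat > h.py <<'E'
from station import arm
import numpy as np, cv2
def world(p,cam,c=None):
    c=c or arm.get_calibration(cam); return np.array(c["rotation"])@np.array(p)+np.array(c["origin"])
def cloud(d,c):
    v,u=np.mgrid[:420,:560]; K=np.array(c["mtx"])
    P=np.stack([(u-K[0,2])/K[0,0]*d,-(v-K[1,2])/K[1,1]*d,-d],-1)
    return P@np.array(c["rotation"]).T+np.array(c["origin"])
def save(im,n): cv2.imwrite("pics/"+n,im[...,::-1])
E
python3 - <<'E'
from h import *
s=arm.get_state(); print(s["t"],s["eef_pos"],s["ee_rot"])
for cam in("top","side"):
    c=arm.get_calibration(cam); print(cam,c)
    im,d=arm.grab_frame(cam); save(im,cam+"0.png"); np.save(cam+"_d.npy",d)
    for n in["jug0","cap0","cap0_mid","spout0_head","tray","cup","pepper","dish","spoon"]:
        for r in arm.landmark_of(n,cam)[:4]: print(n,round(r["score"],2),world(r["point"],cam,c).round(3))
print(arm.get_state()["t"])
E
```

```text
pics
0.0 [0.25323078 0.62517875 0.22560762] [ 3.13992705e+00 -1.52849337e-04 -3.84910218e-01]
top {'mtx': array([[508.91147736,   0.        , 274.52192507],
       [  0.        , 508.91147736, 215.81772619],
       [  0.        ,   0.        ,   1.        ]]), 'origin': array([ 0.24097355, -0.05420672,  1.37269476]), 'rotation': array([ 2.11463377e-01, -6.63825518e-04, -1.57407917e+00])}
jug0 0.92 [2.397 2.102 3.529]
jug0 0.84 [2.346 2.051 3.478]
jug0 0.59 [2.436 2.141 3.568]
cap0 0.95 [2.232 1.937 3.364]
cap0 0.72 [2.202 1.907 3.334]
cap0 0.6 [2.145 1.85  3.276]
cap0_mid 0.98 [2.194 1.899 3.326]
cap0_mid 0.54 [2.146 1.851 3.278]
spout0_head 0.48 [2.433 2.138 3.565]
tray 0.74 [2.501 2.205 3.632]
cup 0.92 [2.501 2.206 3.633]
pepper 0.78 [2.402 2.107 3.534]
dish 0.76 [2.331 2.036 3.463]
spoon 0.68 [2.487 2.192 3.619]
side {'mtx': array([[444.3933607 ,   0.        , 288.86299139],
       [  0.        , 444.3933607 , 209.25503268],
       [  0.        ,   0.        ,   1.        ]]), 'origin': array([0.17253787, 0.6537468 , 0.88005288]), 'rotation': array([ 8.13972220e-01, -8.18025506e-04, -2.66621369e+00])}
jug0 0.73 [2.961 3.442 3.668]
jug0 0.59 [3.133 3.614 3.84 ]
jug0 0.58 [2.544 3.026 3.252]
cap0 0.94 [2.894 3.376 3.602]
cap0 0.91 [2.719 3.2   3.426]
cap0 0.75 [2.296 2.777 3.003]
cap0_mid 0.68 [2.666 3.148 3.374]
tray 0.78 [3.841 4.322 4.548]
cup 0.76 [3.398 3.879 4.106]
cup 0.49 [2.669 3.15  3.376]
pepper 0.81 [2.561 3.042 3.268]
pepper 0.58 [2.816 3.297 3.524]
dish 0.9 [2.82  3.301 3.527]
dish 0.26 [2.535 3.017 3.243]
spoon 0.55 [4.088 4.569 4.795]
1.0
```

Rotation is given as rpy; fix the helper. Side may hold three caps; look at both pictures.

```bash
cat > h.py <<'E'
from station import arm
import numpy as np, cv2
from scipy.spatial.transform import Rotation as Ro
def RM(c): return Ro.from_euler("xyz",c["rotation"]).as_matrix()
def world(p,cam,c=None):
    c=c or arm.get_calibration(cam); return RM(c)@np.array(p)+np.array(c["origin"])
def cloud(d,c):
    v,u=np.mgrid[:420,:560]; K=np.array(c["mtx"])
    P=np.stack([(u-K[0,2])/K[0,0]*d,-(v-K[1,2])/K[1,1]*d,-d],-1)
    return P@RM(c).T+np.array(c["origin"])
def save(im,n): cv2.imwrite("pics/"+n,im[...,::-1])
E
python3 - <<'E'
from h import *
for cam in("top","side"):
    c=arm.get_calibration(cam)
    im,d=arm.grab_frame(cam); np.save(cam+"_d.npy",d); np.save(cam+"_im.npy",im)
    for n in["jug0","cap0","cap0_mid","spout0_head","tray","cup","pepper","dish","spoon"]:
        for r in arm.landmark_of(n,cam)[:4]: print(cam,n,round(r["score"],2),world(r["point"],cam,c).round(3))
E
```

```text
top jug0 0.75 [0.447 0.032 0.002]
top jug0 0.58 [0.462 0.321 0.004]
top cap0 0.84 [0.455 0.032 0.133]
top cap0 0.77 [0.46  0.321 0.131]
top cap0 0.69 [0.624 0.132 0.131]
top cap0_mid 0.71 [0.463 0.321 0.003]
top cap0_mid 0.62 [0.626 0.135 0.162]
top tray 0.85 [ 0.536 -0.297 -0.002]
top cup 0.57 [ 0.679 -0.076  0.001]
top pepper 0.75 [ 0.633  0.317 -0.001]
top pepper 0.3 [ 0.535 -0.299  0.   ]
top dish 0.56 [0.334 0.179 0.002]
top dish 0.15 [0.465 0.322 0.004]
top spoon 0.81 [ 0.397 -0.431 -0.003]
side jug0 0.89 [0.452 0.028 0.   ]
side jug0 0.72 [ 0.627  0.129 -0.005]
side jug0 0.18 [ 0.535 -0.299  0.002]
side cap0 0.9 [0.451 0.032 0.131]
side cap0 0.75 [0.468 0.32  0.126]
side cap0 0.71 [0.621 0.129 0.129]
side cap0_mid 0.79 [0.629 0.134 0.153]
side spout0_head 0.32 [0.454 0.033 0.129]
side tray 0.72 [ 0.533 -0.3    0.003]
side cup 0.71 [ 0.683 -0.077  0.002]
side pepper 0.88 [0.637 0.318 0.004]
side dish 0.9 [ 0.332  0.175 -0.005]
side dish 0.71 [ 0.467  0.314 -0.002]
side spoon 0.83 [ 0.396 -0.426  0.003]
```

View pics/top0.png

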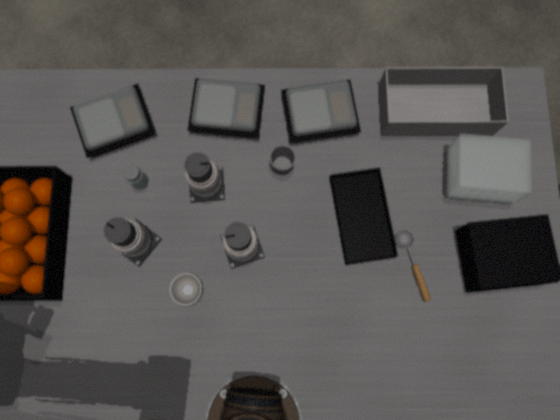

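View pics/side0.png

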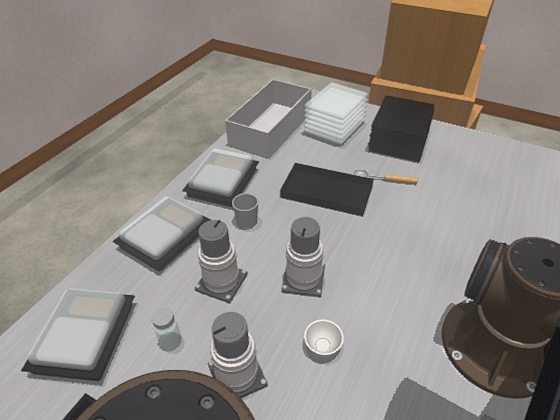

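```bash
python3 - <<'E'
from h import *
C={"A":(.453,.032),"B":(.464,.321),"C":(.624,.132)}
for cam in("top","side"):
    c=arm.get_calibration(cam); im=np.load(cam+"_im.npy").astype(float); P=cloud(np.load(cam+"_d.npy"),c); g=im.mean(2)
    for k,xy in C.items():
        r=np.hypot(*(P[...,:2]-xy).transpose(2,0,1))
        m=(r<.05)&(P[...,2]>.178)&(P[...,2]<.2)
        Q=P[m]; (cx,cy),R=cv2.minEnclosingCircle(Q[:,:2].astype(np.float32))
        bx=(Q[:,:2].min(0)+Q[:,:2].max(0))/2
        rr=np.hypot(Q[:,0]-cx,Q[:,1]-cy); gg=g[m]; k2=rr<.027
        t=np.median(gg[k2]); dk=k2&(gg<t*.6)
        v=Q[dk][:,:2]-[cx,cy]
        # foot
        f=(r<.075)&(P[...,2]>.003)&(P[...,2]<.02)
        F=P[f][:,:2].astype(np.float32); rect=cv2.minAreaRect(F) if f.sum()>20 else None
        print(cam,k,"c",round(cx,4),round(cy,4),"R",round(R,4),"bbox",bx.round(4),"z",np.median(Q[:,2]).round(4),m.sum(),"rib",dk.sum(),np.degrees(np.arctan2(*v.mean(0)[::-1])).round(1) if dk.sum() else None,"rectangle",rect)
E
```

```text
top A c 0.4509 0.0324 R 0.0319 bbox [0.4507 0.033 ] z 0.1875 562 rib 9 101.6 rectangle ((0.45341646671295166, 0.03228319063782692), (0.1461934745311737, 0.1458783894777298), 89.96078491210938)
top B c 0.4641 0.3174 R 0.0326 bbox [0.4634 0.3172] z 0.1874 571 rib 11 59.8 rectangle ((0.46082672476768494, 0.3160353899002075), (0.13803477585315704, 0.14967460930347443), 57.11137390136719)
top C c 0.6256 0.1334 R 0.0321 bbox [0.6256 0.1331] z 0.1876 517 rib 8 -88.8 rectangle ((0.6168184280395508, 0.12753602862358093), (0.12677747011184692, 0.14753541350364685), 31.47165298461914)
side A c 0.4521 0.0337 R 0.0325 bbox [0.4519 0.0338] z 0.1856 520 rib 14 103.5 rectangle ((0.4441574811935425, 0.03828868642449379), (0.11291957646608353, 0.10179519653320312), 23.52202606201172)
side B c 0.4647 0.3186 R 0.0324 bbox [0.4644 0.319 ] z 0.1856 930 rib 32 56.9 rectangle ((0.4641384184360504, 0.3130580186843872), (0.08516483008861542, 0.1289907693862915), 86.14195251464844)
side C c 0.6259 0.1336 R 0.0334 bbox [0.6262 0.1338] z 0.1856 539 rib 13 -85.3 rectangle ((0.6213616132736206, 0.14043548703193665), (0.13003772497177124, 0.11439695209264755), 36.824581146240234)
```

>>> drive_tool --pt "0.66 -0.96 0.2 0 0 -1" --pt "0.66 -0.96 0.2 0 0 -1" --pt "0.66 -0.96 0.2 0 0 -1" --pt "0.66 -0.96 0 0 0 -1" --pt "0.66 -0.96 0 0 0 -1" --claw 1 --newtons 15

```text
t: 2.62
eef_pos: [0.3861, 0.4324, 0.2509]
ee_rot: [-3.141, 0.0, -0.912]
force: [-0.1, -0.0, -0.2]
width: 0.0878
```

>>> drive_tool --pt "0.66 -0.96 0 0 0 -1" --pt "0.66 -0.96 0 0 0 -1" --pt "0.66 -0.96 0 0 0 -1" --pt "0 0 0 0 0 -1" --pt "0 0 0 0 0 -1"

```text
t: 3.25
eef_pos: [0.465, 0.3176, 0.2507]
ee_rot: [-3.141, 0.0, -1.437]
force: [-0.4, 0.5, -0.4]
width: 0.0874
```

```bash
python3 - <<'E'
from h import *
s=arm.get_state(); print(s["t"],s["eef_pos"],s["ee_rot"],s["q"],s["force"],s["moment"])
c=arm.get_calibration("wrist");print(c)
im,d=arm.grab_frame("wrist"); save(im,"w1.png")
im,d=arm.grab_frame("side"); save(cv2.resize(im[150:420,100:400],None,fx=2,fy=2),"s1.png")
E
```

```text
3.25 [0.46503945 0.31764481 0.25072771] [-3.14137499e+00  2.43200161e-04 -1.43695499e+00] [ 9.46777899e-01  1.59827590e-01 -2.01665608e-01 -9.70517107e-06
 -1.20897688e+00 -8.12933155e-01] [-0.35347927  0.47793735 -0.44896706] [ 0.07326434 -0.04581659 -0.02935061]
{'mtx': array([[332.75216407,   0.        , 279.92294759],
       [  0.        , 332.75216407, 210.00558659],
       [  0.        ,   0.        ,   1.        ]]), 'origin': array([0.47551613, 0.24921696, 0.40869611]), 'rotation': array([-2.58904560e-01,  2.25429642e-04, -3.00807548e+00])}
```

View pics/w1.png

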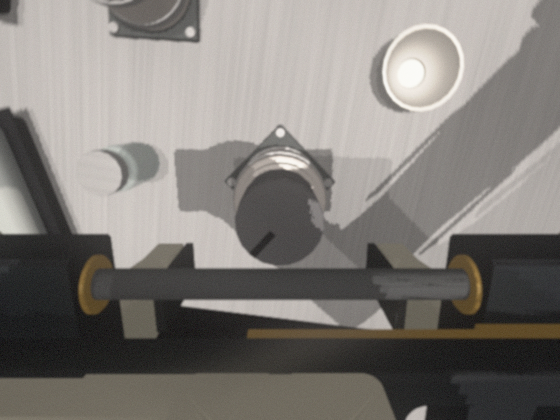

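>>> drive_tool --pt "0 0 0 0 0 -1" --pt "0 0 0 0 0 -1" --pt "0 0 0 0 0 -1" --pt "0 0 0 0 0 -1" --pt "0 0 0 0 0 -1"

```text
t: 3.98
eef_pos: [0.4645, 0.3186, 0.2506]
ee_rot: [-3.142, 0.0, -1.956]
force: [-0.7, -1.0, -0.1]
width: 0.0874
```

>>> drive_tool --pt "0 0 0 0 0 -1" --pt "0 0 0 0 0 -1" --pt "0 0 0 0 0 -1" --pt "0 0 0 0 0 -1" --pt "0 0 0 0 0 -1"

```text
t: 4.6
eef_pos: [0.4645, 0.3186, 0.2506]
ee_rot: [3.142, 0.0, -2.479]
force: [-0.2, -0.3, -0.3]
width: 0.0878
```

>>> drive_tool --pt "0 0 0 0 0 -1" --pt "0 0 0 0 0 -1" --pt "0 0 0 0 0 -1" --pt "0 0 0 0 0 -1" --pt "0 0 0 0 0 -1"

```text
t: 5.22
eef_pos: [0.4645, 0.3186, 0.2506]
ee_rot: [3.142, 0.0, -3.003]
force: [-0.0, 0.1, 0.6]
width: 0.0877
```

>>> drive_tool --pt "0 0 -0.5 0 0 -1" --pt "0 0 -0.5 0 0 -1" --pt "0 0 -0.5 0 0 -1" --pt "0 0 -0.5 0 0 -1" --pt "-0.02 0.01 -0.5 0 0 -0.8"

```text
t: 5.85
eef_pos: [0.4637, 0.319, 0.15]
ee_rot: [3.141, 0.0, 2.778]
force: [-0.2, -0.2, 0.3]
width: 0.0875
```

>>> drive_tool --pt "0 0 0 0 0 0" --pt "0 0 0 0 0 0" --pt "0 0 0 0 0 0" --pt "0 0 0 0 0 0" --pt "0 0 0 0 0 0" --claw 0 --newtons 12

```text
t: 6.48
eef_pos: [0.4642, 0.3193, 0.1516]
ee_rot: [3.14, 0.001, 2.779]
force: [-1.7, 0.4, 6.1]
width: 0.0635
```

```bash
cat > st.py <<'E'
from h import *
s=arm.get_state(); print(round(s["t"],2),s["eef_pos"].round(4),s["ee_rot"].round(3),"q",s["q"].round(3),"F",s["force"].round(1),"M",s["moment"].round(2),"w",round(s["width"],4))
E
python3 st.py
```

```text
6.47 [0.4642 0.3193 0.1516] [3.140e+00 1.000e-03 2.779e+00] q [ 0.95   0.237 -0.343  0.    -0.989 -2.884] F [-1.7  0.4  6.1] M [0.1  0.32 0.06] w 0.0635
```

>>> drive_tool --pt "0 0 0 0 0 1" --pt "0 0 0 0 0 1" --pt "0 0 0 0 0 1" --pt "0 0 0 0 0 1" --pt "0 0 0 0 0 1"

```text
t: 7.1
eef_pos: [0.4645, 0.3192, 0.1516]
ee_rot: [3.141, 0.002, -2.978]
force: [-0.4, 0.2, 5.9]
width: 0.0637
```

>>> drive_tool --pt "0 0 0 0 0 1" --pt "0 0 0 0 0 1" --pt "0 0 0 0 0 1" --pt "0 0 0 0 0 1" --pt "0 0 0 0 0 1"

```text
t: 7.72
eef_pos: [0.4644, 0.3191, 0.1516]
ee_rot: [-3.141, 0.002, -2.455]
force: [-0.2, -0.1, 5.3]
width: 0.0637
```

>>> drive_tool --pt "0 0 0 0 0 1" --pt "0 0 0 0 0 1" --pt "0 0 0 0 0 1" --pt "0 0 0 0 0 1" --pt "0 0 0 0 0 1"

```text
t: 8.35
eef_pos: [0.4644, 0.3188, 0.1516]
ee_rot: [-3.141, 0.001, -1.931]
force: [-1.1, -2.6, 6.8]
width: 0.0634
```

```bash
python3 st.py; python3 - <<'E'
from h import *
im,d=arm.grab_frame("wrist"); save(im[150:330,180:380],"w2.png")
E
```

```text
8.35 [0.4644 0.3188 0.1516] [-3.141e+00  1.000e-03 -1.931e+00] q [ 9.50e-01  2.37e-01 -3.43e-01  1.00e-03 -9.89e-01 -1.31e+00] F [-1.1 -2.6  6.8] M [-0.64  0.06 -0.14] w 0.0634
```

View pics/w2.png

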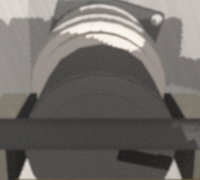

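>>> drive_tool --pt "0 0 0 0 0 1" --pt "0 0 0 0 0 1" --pt "0 0 0 0 0 1" --pt "0 0 0 0 0 1" --pt "0 0 0 0 0 1"

```text
t: 9.02
eef_pos: [0.4647, 0.3184, 0.1516]
ee_rot: [-3.14, -0.0, -1.407]
force: [2.8, -3.4, 5.4]
width: 0.0638
```

>>> drive_tool --pt "0 0 0 0 0 1" --pt "0 0 0 0 0 1" --pt "0 0 0 0 0 1" --pt "0 0 0 0 0 1" --pt "0 0 0 0 0 1"

```text
t: 9.65
eef_pos: [0.465, 0.3183, 0.1516]
ee_rot: [-3.14, -0.001, -0.884]
force: [2.5, -3.4, 6.0]
width: 0.0638
```

>>> drive_tool --pt "0 0 0 0 0 1" --pt "0 0 0 0 0 1" --pt "0 0 0 0 0 1" --pt "0 0 0 0 0 1" --pt "0 0 0 0 0 1"

```text
t: 10.28
eef_pos: [0.4652, 0.3183, 0.1517]
ee_rot: [-3.141, -0.002, -0.36]
force: [6.0, -4.8, 4.8]
width: 0.0635
```

>>> drive_tool --pt "0 0 0 0 0 1" --pt "0 0 0 0 0 1" --pt "0 0 0 0 0 1" --pt "0 0 0 0 0 1" --pt "0 0 0 0 0 1"

```text
t: 10.9
eef_pos: [0.4655, 0.3187, 0.1517]
ee_rot: [3.142, -0.003, 0.163]
force: [6.6, -3.2, 3.0]
width: 0.0636
```

>>> drive_tool --pt "0 0 0 0 0 1" --pt "0 0 0 0 0 1" --pt "0 0 0 0 0 1" --pt "0 0 0 0 0 1" --pt "0 0 0 0 0 1"

```text
t: 11.52
eef_pos: [0.4653, 0.3192, 0.1516]
ee_rot: [3.141, -0.003, 0.687]
force: [3.8, -0.1, 3.0]
width: 0.064
```

>>> drive_tool --pt "0 0 0 0 0 1" --pt "0 0 0 0 0 1" --pt "0 0 0 0 0 1" --pt "0 0 0 0 0 0" --pt "0 0 0 0 0 0"

```text
t: 12.15
eef_pos: [0.4641, 0.3177, 0.151]
ee_rot: [3.141, 0.001, 0.997]
force: [2.6, -5.7, 5.2]
width: 0.0632
```

```bash
python3 st.py
```

```text
12.15 [0.4641 0.3177 0.151 ] [3.141e+00 1.000e-03 9.970e-01] q [ 9.490e-01  2.370e-01 -3.440e-01  1.000e-03 -9.900e-01  1.618e+00] F [ 2.6 -5.7  5.2] M [-2.1  -0.74 -0.15] w 0.0632
```

>>> drive_tool --pt "0 0 0 0 0 1" --pt "0 0 0 0 0 1" --pt "0 0 0 0 0 0"

```text
t: 12.52
eef_pos: [0.4639, 0.3173, 0.1504]
ee_rot: [3.141, 0.002, 1.207]
force: [2.1, -6.5, 2.0]
width: 0.0638
```

```bash
python3 st.py
```

```text
12.53 [0.4639 0.3173 0.1504] [3.141e+00 2.000e-03 1.207e+00] q [ 9.490e-01  2.380e-01 -3.450e-01  1.000e-03 -9.900e-01  1.828e+00] F [ 2.1 -6.5  2. ] M [-2.27 -1.16 -0.23] w 0.0638
```

>>> drive_tool --pt "0 0 0 0 0 1" --pt "0 0 0 0 0 1" --pt "0 0 0 0 0 0"

```text
t: 12.9
eef_pos: [0.464, 0.3177, 0.1502]
ee_rot: [3.142, 0.002, 1.416]
force: [3.8, -5.1, -0.8]
width: 0.0632
```

```bash
python3 st.py
```

```text
12.9 [0.464  0.3177 0.1502] [3.142e+00 2.000e-03 1.416e+00] q [ 9.490e-01  2.380e-01 -3.450e-01  1.000e-03 -9.890e-01  2.038e+00] F [ 3.8 -5.1 -0.8] M [-1.6  -1.47 -0.15] w 0.0632
```

>>> drive_tool --pt "0 0 0 0 0 1" --pt "0 0 0 0 0 1" --pt "0 0 0 0 0 0"

```text
t: 13.28
eef_pos: [0.464, 0.3183, 0.1503]
ee_rot: [-3.142, 0.001, 1.624]
force: [4.2, -2.6, -1.6]
width: 0.0638
```

```bash
python3 st.py
```

```text
13.28 [0.464  0.3183 0.1503] [-3.142e+00  1.000e-03  1.624e+00] q [ 0.949  0.238 -0.344  0.    -0.989  2.245] F [ 4.2 -2.6 -1.6] M [-1.16 -1.54 -0.28] w 0.0638
```

>>> drive_tool --pt "0 0 0.1 0 0 0" --pt "0 0 0.1 0 0 0" --pt "0 0 0.1 0 0 0" --pt "0 0 0 0 0 0"

```text
t: 13.78
eef_pos: [0.4638, 0.3186, 0.1616]
ee_rot: [-3.141, 0.001, 1.622]
force: [5.4, -1.8, -7.0]
width: 0.0636
```

```bash
python3 st.py; python3 - <<'E'
from h import *
im,d=arm.grab_frame("wrist"); save(cv2.resize(im[100:330,150:410],None,fx=2,fy=2),"w3.png")
E
```

```text
13.78 [0.4638 0.3186 0.1616] [-3.141e+00  1.000e-03  1.622e+00] q [ 0.95   0.228 -0.329 -0.    -1.014  2.243] F [ 5.4 -1.8 -7. ] M [-0.7  -2.15 -0.2 ] w 0.0636
```

View pics/w3.png

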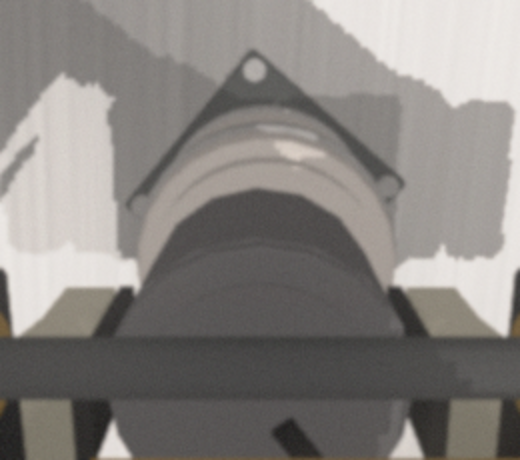

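```bash
cat > top.py <<'E'
from h import *
c=arm.get_calibration("wrist"); im,d=arm.grab_frame("wrist"); P=cloud(d,c); s=arm.get_state(); e=s["eef_pos"]
r=np.hypot(*(P[...,:2]-e[:2]).transpose(2,0,1)); g=im.astype(float).mean(2)
m=(r<.029)&(P[...,2]>e[2]-.02)&(P[...,2]<e[2]+.06)
z=np.median(P[m][:,2]); m&=abs(P[...,2]-z)<.004
dk=m&(g<np.median(g[m])*.6)
v=P[dk][:,:2]; print("cap top z",z.round(4),"rel TCP",(z-e[2]).round(4),m.sum(),"rib px",dk.sum())
if dk.sum()>5:
    mu=v.mean(0); u=np.linalg.svd(v-mu)[2][0]; u*=np.sign(u@(mu-e[:2])); print("rib pca",np.degrees(np.arctan2(u[1],u[0])).round(1),"mean dir",np.degrees(np.arctan2(*(mu-e[:2])[::-1])).round(1),mu-e[:2])
E
python3 top.py; python3 st.py
```

```text
cap top z 0.1977 rel TCP 0.036 8043 rib px 225
rib pca -43.8 mean dir -47.4 [ 0.00859534 -0.00936228]
13.88 [0.4638 0.3186 0.1616] [-3.141e+00  1.000e-03  1.622e+00] q [ 0.95   0.228 -0.33   0.    -1.014  2.244] F [ 5.7 -1.4 -6.8] M [-0.7  -2.18 -0.23] w 0.0634
```

>>> drive_tool --pt "0 0 0.2 0 0 0" --pt "0 0 0.2 0 0 0" --pt "0 0 0.2 0 0 0" --pt "0 0 0.3 0 0 0" --pt "0 0 0.3 0 0 0"

```text
t: 14.5
eef_pos: [0.4638, 0.3189, 0.2117]
ee_rot: [3.141, -0.0, 1.626]
force: [0.2, 0.6, -0.6]
width: 0.0638
```

>>> drive_tool --pt "0 0 0.4 0 0 0" --pt "0 0 0.4 0 0 0" --pt "0 0 0.4 0 0 0" --pt "0 0 0.4 0 0 0" --pt "0 0 0.2 0 0 0" --newtons 20

```text
t: 15.12
eef_pos: [0.464, 0.3191, 0.2839]
ee_rot: [3.141, -0.001, 1.626]
force: [0.3, -0.2, 0.2]
width: 0.0636
```

```bash
python3 st.py; python3 top.py; cat > tray.py <<'E'
from h import *
c=arm.get_calibration("top"); im,d=arm.grab_frame("top"); r=arm.cut_out("tray","top"); P=cloud(d,c)
l=arm.landmark_of("tray","top")
for x in l[:2]: print("lm",round(x["score"],2),world(x["point"],"top",c).round(4))
for x in r[:2]:
    m=x["pixels"]; Q=P[m]; rect=cv2.minAreaRect(Q[:,:2].astype(np.float32)); print(round(x["score"],2),m.sum(),rect, np.percentile(Q[:,2],[5,50,95]).round(3))
E
python3 tray.py
```

```text
15.12 [0.464  0.3191 0.2839] [ 3.141e+00 -1.000e-03  1.626e+00] q [ 0.95   0.141 -0.149  0.    -1.28   2.247] F [ 0.3 -0.2  0.2] M [-0.06 -0.12  0.  ] w 0.0636
cap top z 0.32 rel TCP 0.0355 7923 rib px 233
rib pca -41.1 mean dir -49.2 [ 0.0083326  -0.00965704]
lm 0.69 [ 3.322e-01  1.807e-01 -1.000e-04]
lm 0.66 [ 5.337e-01 -2.939e-01  3.000e-04]
0.88 4863 ((0.43129172921180725, -0.2552562952041626), (0.239659383893013, 0.4991302192211151), 69.0775146484375) [0.002 0.007 0.031]
0.35 675 ((0.46345633268356323, 0.06813647598028183), (0.5038044452667236, 0.0636146143078804), 21.60981559753418) [0.14  0.186 0.191]
```

```bash
cat > tray.py <<'E'
from h import *
c=arm.get_calibration("top"); im,d=arm.grab_frame("top"); r=[x for x in arm.cut_out("tray","top") if x["pixels"].sum()>3000]; P=cloud(d,c)
for x in r[:1]:
    m=cv2.morphologyEx(x["pixels"].astype(np.uint8),cv2.MORPH_OPEN,np.ones((5,5)))
    n,l,s,_=cv2.connectedComponentsWithStats(m); m=(l==1+s[1:,4].argmax())
    Q=P[m]; (a,b,ang)=cv2.minAreaRect(Q[:,:2].astype(np.float32)); print(round(x["score"],2),m.sum(),a,b,ang)
    if b[0]<b[1]: ang+=90
    print("centre",np.round(a,4),"long axis deg",(ang+90)%180-90)
    t=np.radians((ang+90)%180-90); u=np.array([np.cos(t),np.sin(t)])
    for k in(-.078,0,.078): print("slot",(np.array(a)+k*u).round(4))
E
python3 tray.py
```

```text
0.92 4782 (0.43047863245010376, -0.2542879581451416) (0.23655423521995544, 0.497815877199173) 68.86129760742188
centre [ 0.4305 -0.2543] long axis deg -21.138702392578125
slot [ 0.3577 -0.2262]
slot [ 0.4305 -0.2543]
slot [ 0.5032 -0.2824]
```

```bash
sed -i 's/Q=P\[m\]; (a/Q=P[m\&(d>0)\&(P[...,2]<.06)]; (a/' tray.py; python3 tray.py
```

```text
0.92 4788 (0.5327730774879456, -0.29881951212882996) (0.2481120228767395, 0.14940379559993744) 8.360713005065918
centre [ 0.5328 -0.2988] long axis deg 8.360713005065918
slot [ 0.4556 -0.3102]
slot [ 0.5328 -0.2988]
slot [ 0.6099 -0.2875]
```

>>> drive_tool --pt "0.228 -0.948 0 0 0 -0.888" --pt "0.228 -0.948 0 0 0 -0.888" --pt "0.228 -0.948 0 0 0 -0.888" --pt "0.228 -0.948 0 0 0 -0.888"

```text
t: 16.02
eef_pos: [0.5003, 0.1659, 0.2823]
ee_rot: [-3.141, 0.0, 1.251]
force: [0.8, 0.1, -0.4]
width: 0.0633
```

>>> drive_tool --pt "0.228 -0.948 0 0 0 -0.888" --pt "0.228 -0.948 0 0 0 -0.888" --pt "0.228 -0.948 0 0 0 -0.888" --pt "0.228 -0.948 0 0 0 -0.888"

```text
t: 16.52
eef_pos: [0.5368, 0.0142, 0.2823]
ee_rot: [-3.141, 0.0, 0.879]
force: [0.9, -0.5, -0.8]
width: 0.0637
```

>>> drive_tool --pt "0.228 -0.948 0 0 0 -0.888" --pt "0.228 -0.948 0 0 0 -0.888" --pt "0.228 -0.948 0 0 0 -0.888" --pt "0.228 -0.948 0 0 0 -0.888"

```text
t: 17.02
eef_pos: [0.5733, -0.1375, 0.2822]
ee_rot: [-3.141, 0.0, 0.507]
force: [1.1, -0.2, 0.4]
width: 0.0635
```

>>> drive_tool --pt "0.228 -0.948 0 0 0 -0.888" --pt "0.228 -0.948 0 0 0 -0.888" --pt "0.228 -0.948 0 0 0 -0.888" --pt "0.228 -0.948 0 0 0 -0.888" --pt "0 0 0 0 0 0"

```text
t: 17.65
eef_pos: [0.6095, -0.2903, 0.2809]
ee_rot: [-3.141, 0.002, 0.134]
force: [-0.6, -0.3, 0.0]
width: 0.0633
```

```bash
python3 st.py; python3 top.py; python3 tray.py
```

```text
17.65 [ 0.6095 -0.2903  0.2809] [-3.141e+00  2.000e-03  1.340e-01] q [-0.156  0.334  0.099  0.    -1.337  1.861] F [-0.6 -0.3  0. ] M [0.06 0.04 0.03] w 0.0633
cap top z 0.3169 rel TCP 0.0358 7481 rib px 238
rib pca -127.3 mean dir -125.1 [-0.00683232 -0.00971091]
0.68 4837 (0.5399487018585205, -0.29799190163612366) (0.26212969422340393, 0.1506369262933731) 8.512210845947266
centre [ 0.5399 -0.298 ] long axis deg 8.512210845947266
slot [ 0.4628 -0.3095]
slot [ 0.5399 -0.298 ]
slot [ 0.6171 -0.2864]
```

>>> drive_tool --pt "0 0.07 -1 0 0 0" --pt "0 0 -1 0 0 0" --pt "0 0 -1 0 0 0" --pt "0 0 -1 0 0 0" --pt "0 0 -0.8 0 0 0"

```text
t: 18.42
eef_pos: [0.6094, -0.2838, 0.0894]
ee_rot: [-3.141, 0.0, 0.14]
force: [-0.3, -0.5, -0.6]
width: 0.0631
```

>>> drive_tool --pt "0 0 -0.6 0 0 0" --pt "0 0 -0.5 0 0 0" --pt "0 0 -0.3 0 0 0" --pt "0 0 -0.15 0 0 0" --pt "0 0 0 0 0 0"

```text
t: 19.05
eef_pos: [0.6099, -0.2849, 0.0288]
ee_rot: [3.141, -0.0, 0.139]
force: [0.2, 0.3, -0.3]
width: 0.0639
```

```bash
python3 st.py
```

```text
19.05 [ 0.6099 -0.2849  0.0288] [ 3.141 -0.     0.139] q [-0.148  0.527 -0.212  0.    -0.832  1.857] F [ 0.2  0.3 -0.3] M [-0.03 -0.05 -0.01] w 0.0639
```

>>> drive_tool --pt "0 -0.05 -0.05 0 0 0" --pt "0 0 -0.03 0 0 0" --pt "0 0 0 0 0 0"

```text
t: 19.42
eef_pos: [0.6099, -0.2874, 0.0258]
ee_rot: [3.141, -0.001, 0.138]
force: [0.3, -0.9, 0.6]
width: 0.0634
```

>>> drive_tool --pt "0 0 0 0 0 0" --pt "0 0 0 0 0 0" --pt "0 0 0 0 0 0" --pt "0 0 0.15 0 0 0" --pt "0 0 0.3 0 0 0" --claw 0.82

```text
t: 20.05
eef_pos: [0.6094, -0.2871, 0.0436]
ee_rot: [-3.141, 0.001, 0.138]
force: [-0.2, 0.5, -0.0]
width: 0.0719
```

>>> drive_tool --pt "0 0 0.5 0 0 0" --pt "0 0 0.8 0 0 0" --pt "0 0 1 0 0 0" --pt "0 0 1 0 0 -1" --pt "0 0 1 0 0 -1"

```text
t: 20.68
eef_pos: [0.6096, -0.2871, 0.218]
ee_rot: [3.141, -0.001, -0.075]
force: [-0.4, 0.3, 0.4]
width: 0.0717
```

>>> drive_tool --pt "0 0.9 0.5 0 0 -1" --pt "0 0.95 0.3 0 0 -1" --pt "0 0.95 0 0 0 -1" --pt "0 0.95 0 0 0 -1" --pt "0 0.95 0 0 0 -1" --claw 1

```text
t: 21.3
eef_pos: [0.6096, -0.0979, 0.2487]
ee_rot: [-3.141, -0.001, -0.599]
force: [0.1, -0.8, 1.0]
width: 0.0877
```

```bash
python3 st.py; python3 - <<'E'
from h import *
im,d=arm.grab_frame("top"); save(cv2.resize(im[60:320,60:460],None,fx=2,fy=2),"t1.png")
E
python3 tray.py
```

```text
21.3 [ 0.6096 -0.0979  0.2487] [-3.141e+00 -1.000e-03 -5.990e-01] q [ 0.157  0.251 -0.09   0.    -1.229  0.816] F [ 0.1 -0.8  1. ] M [ 0.01 -0.05 -0.04] w 0.0877
0.66 4300 (0.5347843170166016, -0.29878824949264526) (0.2526249885559082, 0.1492074579000473) 8.269339561462402
centre [ 0.5348 -0.2988] long axis deg 8.269339561462402
slot [ 0.4576 -0.31  ]
slot [ 0.5348 -0.2988]
slot [ 0.612  -0.2876]
```

View pics/t1.png

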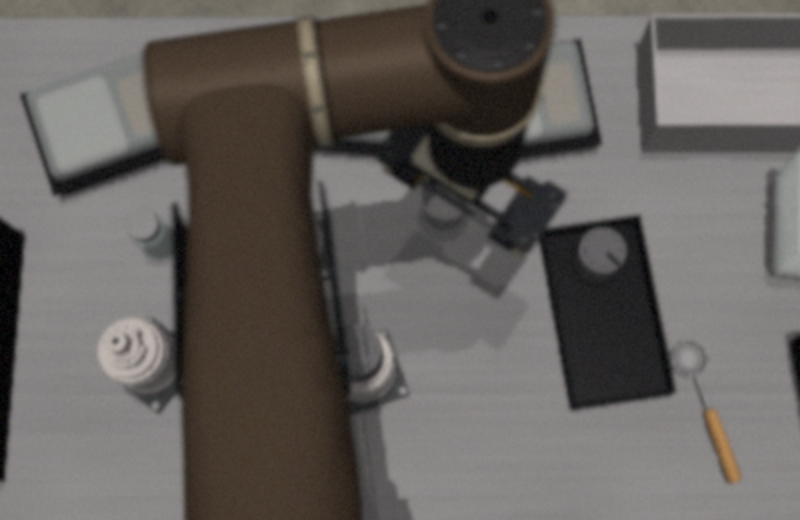

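>>> drive_tool --pt "0.0675 0.964 0 0 0 -1" --pt "0.0675 0.964 0 0 0 -1" --pt "0.0675 0.964 0 0 0 -1" --pt "0.0675 0.964 0 0 0 -1" --pt "0.0675 0.964 0 0 0 -1"

```text
t: 22.08
eef_pos: [0.6234, 0.0939, 0.2481]
ee_rot: [-3.141, -0.0, -1.122]
force: [0.7, 0.0, -0.4]
width: 0.0877
```

>>> drive_tool --pt "0.0675 0.964 0 0 0 -1" --pt "0 0 0 0 0 -1" --pt "0 0 0 0 0 -1" --pt "0 0 0 0 0 -1" --pt "0 0 0 0 0 -1"

```text
t: 22.7
eef_pos: [0.6262, 0.1313, 0.248]
ee_rot: [-3.141, 0.0, -1.645]
force: [-0.4, 0.6, 0.1]
width: 0.0877
```

>>> drive_tool --pt "0 0 0 0 0 -1" --pt "0 0 0 0 0 -1" --pt "0 0 0 0 0 -1" --pt "0 0 0 0 0 -1" --pt "0 0 0 0 0 -1"

```text
t: 23.32
eef_pos: [0.6262, 0.1312, 0.248]
ee_rot: [-3.141, 0.0, -2.169]
force: [0.4, -0.5, 0.7]
width: 0.0874
```

>>> drive_tool --pt "0 0 0 0 0 -1" --pt "0 0 0 0 0 -1" --pt "0 0 0 0 0 -1" --pt "0 0 0 0 0 -1" --pt "0 0 0 0 0 -1"

```text
t: 23.95
eef_pos: [0.6262, 0.1313, 0.248]
ee_rot: [-3.141, 0.001, -2.693]
force: [0.1, -0.3, -0.7]
width: 0.0876
```

>>> drive_tool --pt "0 0 0 0 0 -1" --pt "0 0 0 0 0 -1" --pt "0 0 0 0 0 -1" --pt "0 0 0 0 0 -1" --pt "0 0 0 0 0 -1"

```text
t: 24.58
eef_pos: [0.6262, 0.1312, 0.248]
ee_rot: [3.141, 0.001, 3.067]
force: [-0.9, -0.9, 0.4]
width: 0.0875
```

>>> drive_tool --pt "0 0 0 0 0 -1" --pt "0 0 0 0 0 -1" --pt "0 0 0 0 0 -1" --pt "0 0 0 0 0 -1" --pt "0 0 0 0 0 -1"

```text
t: 25.2
eef_pos: [0.6262, 0.1312, 0.248]
ee_rot: [3.141, 0.0, 2.543]
force: [0.1, 0.2, -0.3]
width: 0.0878
```

```bash
python3 st.py; python3 top.py; python3 - <<'E'
from h import *
c=arm.get_calibration("wrist"); im,d=arm.grab_frame("wrist"); P=cloud(d,c)
m=(abs(P[...,2]-.1865)<.004)&(np.hypot(P[...,0]-.6258,P[...,1]-.1335)<.05)
print(m.sum(),cv2.minEnclosingCircle(P[m][:,:2].astype(np.float32)))
E
```

```text
25.2 [0.6262 0.1312 0.248 ] [3.141 0.    2.543] q [ 0.511  0.289 -0.04   0.    -1.242 -2.68 ] F [ 0.1  0.2 -0.3] M [ 0.01 -0.12 -0.01] w 0.0878
cap top z nan rel TCP nan 0 rib px 0
6108 ((0.6287981867790222, 0.1321927309036255), 0.03181051090359688)
  return _methods._mean(a, axis=axis, dtype=dtype,
  ret = ret.dtype.type(ret / rcount)
```

>>> drive_tool --pt "0.02 0.045 -0.5 0 0 0" --pt "0 0 -0.6 0 0 0" --pt "0 0 -0.6 0 0 0" --pt "0 0 -0.5 0 0 0" --pt "0 0 -0.25 0 0 0"

```text
t: 25.92
eef_pos: [0.6264, 0.1334, 0.1485]
ee_rot: [-3.14, -0.001, 2.549]
force: [-0.4, 0.4, 1.0]
width: 0.0878
```

>>> drive_tool --pt "0 0 0 0 0 0" --pt "0 0 0 0 0 0" --pt "0 0 0 0 0 0" --pt "0 0 0 0 0 0" --pt "0 0 0 0 0 0" --claw 0 --newtons 12

```text
t: 26.55
eef_pos: [0.6272, 0.1342, 0.1503]
ee_rot: [3.14, 0.001, 2.547]
force: [-0.6, -0.4, 5.4]
width: 0.0634
```

```bash
python3 st.py; python3 top.py
```

```text
26.55 [0.6272 0.1342 0.1503] [3.140e+00 1.000e-03 2.547e+00] q [ 0.515  0.359 -0.17   0.    -1.041 -2.68 ] F [-0.6 -0.4  5.4] M [-0.04  0.14  0.01] w 0.0634
cap top z 0.1865 rel TCP 0.0362 8292 rib px 369
rib pca -91.7 mean dir -81.1 [ 0.00232733 -0.01484343]
```

>>> drive_tool --pt "0 0 0 0 0 1" --pt "0 0 0 0 0 1" --pt "0 0 0 0 0 1" --pt "0 0 0 0 0 1" --pt "0 0 0 0 0 1"

```text
t: 27.22
eef_pos: [0.6274, 0.1343, 0.1503]
ee_rot: [3.141, 0.002, 3.074]
force: [-0.7, 0.4, 5.7]
width: 0.0637
```

>>> drive_tool --pt "0 0 0 0 0 1" --pt "0 0 0 0 0 1" --pt "0 0 0 0 0 1" --pt "0 0 0 0 0 1" --pt "0 0 0 0 0 1"

```text
t: 27.85
eef_pos: [0.6271, 0.1341, 0.1503]
ee_rot: [-3.141, 0.001, -2.686]
force: [-1.9, -0.7, 6.1]
width: 0.0638
```

>>> drive_tool --pt "0 0 0 0 0 1" --pt "0 0 0 0 0 1" --pt "0 0 0 0 0 1" --pt "0 0 0 0 0 1" --pt "0 0 0 0 0 1"

```text
t: 28.48
eef_pos: [0.627, 0.1337, 0.1503]
ee_rot: [-3.141, 0.0, -2.162]
force: [-1.1, -2.3, 6.0]
width: 0.0637
```

>>> drive_tool --pt "0 0 0 0 0 1" --pt "0 0 0 0 0 1" --pt "0 0 0 0 0 1" --pt "0 0 0 0 0 1" --pt "0 0 0 0 0 1"

```text
t: 29.1
eef_pos: [0.6272, 0.1336, 0.1503]
ee_rot: [-3.14, -0.0, -1.639]
force: [-0.2, -2.2, 5.3]
width: 0.0635
```

>>> drive_tool --pt "0 0 0 0 0 1" --pt "0 0 0 0 0 1" --pt "0 0 0 0 0 1" --pt "0 0 0 0 0 1" --pt "0 0 0 0 0 1"

```text
t: 29.72
eef_pos: [0.6272, 0.1338, 0.1503]
ee_rot: [-3.14, -0.001, -1.115]
force: [-0.6, -1.9, 5.4]
width: 0.0636
```

>>> drive_tool --pt "0 0 0 0 0 1" --pt "0 0 0 0 0 1" --pt "0 0 0 0 0 1" --pt "0 0 0 0 0 1" --pt "0 0 0 0 0 1"

```text
t: 30.35
eef_pos: [0.6272, 0.1335, 0.1503]
ee_rot: [-3.141, -0.001, -0.592]
force: [-0.7, -2.6, 5.4]
width: 0.0635
```

>>> drive_tool --pt "0 0 0 0 0 1" --pt "0 0 0 0 0 1" --pt "0 0 0 0 0 1" --pt "0 0 0 0 0 1" --pt "0 0 0 0 0 1"

```text
t: 30.98
eef_pos: [0.6274, 0.1338, 0.1503]
ee_rot: [3.141, -0.002, -0.068]
force: [1.2, -1.0, 5.4]
width: 0.0638
```

>>> drive_tool --pt "0 0 0 0 0 1" --pt "0 0 0 0 0 1" --pt "0 0 0 0 0 1" --pt "0 0 0 0 0 1" --pt "0 0 0 0 0 1"

```text
t: 31.6
eef_pos: [0.6274, 0.1342, 0.1503]
ee_rot: [3.141, -0.002, 0.456]
force: [-0.4, -0.6, 4.9]
width: 0.0636
```

>>> drive_tool --pt "0 0 0 0 0 1" --pt "0 0 0 0 0 1" --pt "0 0 0 0 0 1" --pt "0 0 0 0 0 1" --pt "0 0 0 0 0 0"

```text
t: 32.22
eef_pos: [0.6271, 0.1348, 0.1498]
ee_rot: [3.141, -0.002, 0.87]
force: [-0.5, 3.4, 3.7]
width: 0.0633
```

```bash
python3 st.py; python3 top.py
```

```text
32.23 [0.6271 0.1348 0.1498] [ 3.141e+00 -2.000e-03  8.700e-01] q [ 0.515  0.359 -0.17  -0.    -1.04   1.926] F [-0.5  3.4  3.7] M [ 1.15  0.01 -0.11] w 0.0633
cap top z 0.1867 rel TCP 0.0369 7707 rib px 528
rib pca 166.6 mean dir 170.4 [-0.01505564  0.00253976]
```

>>> drive_tool --pt "0 0 0 0 0 1" --pt "0 0 0 0 0 1" --pt "0 0 0 0 0 0"

```text
t: 32.65
eef_pos: [0.6265, 0.1339, 0.1491]
ee_rot: [-3.141, 0.0, 1.078]
force: [-0.3, 0.4, 1.4]
width: 0.063
```

>>> drive_tool --pt "0 0 0.1 0 0 0" --pt "0 0 0.1 0 0 0" --pt "0 0 0.05 0 0 0" --pt "0 0 0 0 0 0"

```text
t: 33.15
eef_pos: [0.6259, 0.1328, 0.1577]
ee_rot: [-3.14, 0.003, 1.077]
force: [3.4, -3.5, -9.1]
width: 0.0635
```

```bash
python3 st.py; python3 top.py
```

```text
33.15 [0.6259 0.1328 0.1577] [-3.140e+00  3.000e-03  1.077e+00] q [ 0.514  0.353 -0.161  0.    -1.061  2.134] F [ 3.4 -3.5 -9.1] M [-1.54 -1.48 -0.18] w 0.0635
cap top z 0.1948 rel TCP 0.0371 7586 rib px 664
rib pca 170.3 mean dir 171.7 [-0.01708765  0.00249742]
```

>>> drive_tool --pt "0 0 0 0 0 -0.5" --pt "0 0 0.1 0 0 0" --pt "0 0 0.1 0 0 0" --pt "0 0 0 0 0 0"

```text
t: 33.7
eef_pos: [0.627, 0.1344, 0.1681]
ee_rot: [3.141, -0.001, 1.028]
force: [0.5, 0.6, 0.2]
width: 0.063
```

```bash
python3 st.py; python3 top.py
```

```text
33.7 [0.627  0.1344 0.1681] [ 3.141e+00 -1.000e-03  1.028e+00] q [ 0.515  0.344 -0.148 -0.    -1.078  2.084] F [0.5 0.6 0.2] M [-0.08 -0.06 -0.01] w 0.063
cap top z 0.2052 rel TCP 0.0373 7648 rib px 663
rib pca 168.0 mean dir 168.9 [-0.0169388   0.00330973]
```

>>> drive_tool --pt "0 0 0.3 0 0 0" --pt "0 0 0.5 0 0 0" --pt "0 0 0.7 0 0 0" --pt "0 0 0.7 0 0 0" --pt "0 0 0.6 0 0 0" --newtons 20

```text
t: 34.38
eef_pos: [0.6269, 0.1344, 0.2817]
ee_rot: [3.141, -0.002, 1.028]
force: [0.4, -0.7, -1.0]
width: 0.0628
```

>>> drive_tool --pt "-0.195 -0.9025 0 0 0 -0.7" --pt "-0.195 -0.9025 0 0 0 -0.7" --pt "-0.195 -0.9025 0 0 0 -0.7" --pt "-0.195 -0.9025 0 0 0 -0.7"

```text
t: 34.88
eef_pos: [0.5953, -0.0112, 0.2805]
ee_rot: [3.141, -0.001, 0.733]
force: [0.1, 0.0, -0.6]
width: 0.0631
```

>>> drive_tool --pt "-0.195 -0.9025 0 0 0 -0.7" --pt "-0.195 -0.9025 0 0 0 -0.7" --pt "-0.195 -0.9025 0 0 0 -0.7" --pt "-0.195 -0.9025 0 0 0 -0.7"

```text
t: 35.38
eef_pos: [0.5641, -0.1556, 0.2806]
ee_rot: [3.141, -0.001, 0.44]
force: [-0.2, -0.5, -1.0]
width: 0.0632
```

>>> drive_tool --pt "-0.195 -0.9025 0 0 0 -0.7" --pt "-0.195 -0.9025 0 0 0 -0.7" --pt "-0.195 -0.9025 0 0 0 -0.7" --pt "-0.195 -0.9025 0 0 0 -0.7" --pt "0 0 0 0 0 0"

```text
t: 36.0
eef_pos: [0.5326, -0.301, 0.2801]
ee_rot: [3.141, -0.0, 0.145]
force: [0.1, -0.0, -0.3]
width: 0.063
```

```bash
python3 st.py; python3 top.py; python3 tray.py; python3 - <<'E'
from h import *
im,d=arm.grab_frame("top"); save(im[130:300,300:460],"t2.png")
P=cloud(d,arm.get_calibration("top")); m=(abs(P[...,2]-.061)<.008)&(P[...,0]>.5)&(P[...,0]<.7)&(P[...,1]<-.2)&(P[...,1]>-.37)
print("cap in tray",m.sum(),cv2.minEnclosingCircle(P[m][:,:2].astype(np.float32)))
E
```

```text
36.0 [ 0.5326 -0.301   0.2801] [ 3.141 -0.     0.145] q [-0.195  0.226 -0.052  0.    -1.293  1.911] F [ 0.1 -0.  -0.3] M [ 0.03 -0.01  0.02] w 0.063
cap top z 0.3173 rel TCP 0.0373 7452 rib px 629
rib pca 117.1 mean dir 116.6 [-0.00742604  0.01485445]
0.64 3466 (0.5387902855873108, -0.2993302345275879) (0.2607288360595703, 0.15238261222839355) 8.773347854614258
centre [ 0.5388 -0.2993] long axis deg 8.773347854614258
slot [ 0.4617 -0.3112]
slot [ 0.5388 -0.2993]
slot [ 0.6159 -0.2874]
cap in tray 0 ((0.0, 0.0), 0.0)
```

View pics/t2.png

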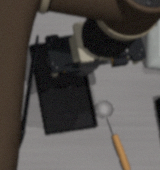

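>>> drive_tool --pt "0.02 0.05 -1 0 0 0" --pt "0 0 -1 0 0 0" --pt "0 0 -1 0 0 0" --pt "0 0 -1 0 0 0" --pt "0 0 -0.8 0 0 0"

```text
t: 36.83
eef_pos: [0.534, -0.2959, 0.0862]
ee_rot: [-3.141, 0.0, 0.15]
force: [1.1, -1.1, -0.6]
width: 0.0635
```

>>> drive_tool --pt "0 0 -0.6 0 0 0" --pt "0 0 -0.5 0 0 0" --pt "0 0 -0.3 0 0 0" --pt "0 0 -0.1 0 0 0" --pt "0 0 0 0 0 0"

```text
t: 37.45
eef_pos: [0.5343, -0.297, 0.0278]
ee_rot: [3.141, -0.0, 0.149]
force: [-0.4, 0.9, -0.5]
width: 0.0633
```

```bash
python3 st.py
```

```text
37.45 [ 0.5343 -0.297   0.0278] [ 3.141 -0.     0.149] q [-0.188  0.447 -0.362  0.    -0.761  1.908] F [-0.4  0.9 -0.5] M [-0.01  0.01  0.  ] w 0.0633
```

>>> drive_tool --pt "0 -0.04 -0.05 0 0 0" --pt "0 0 -0.02 0 0 0" --pt "0 0 0 0 0 0"

```text
t: 37.83
eef_pos: [0.5349, -0.299, 0.026]
ee_rot: [3.141, -0.002, 0.149]
force: [-0.4, 2.3, 6.3]
width: 0.0629
```

>>> drive_tool --pt "0 0 0 0 0 0" --pt "0 0 0 0 0 0" --pt "0 0 0 0 0 0" --pt "0 0 0.15 0 0 0" --pt "0 0 0.3 0 0 0" --claw 0.82

```text
t: 38.45
eef_pos: [0.5336, -0.2987, 0.0428]
ee_rot: [-3.141, 0.001, 0.148]
force: [0.8, 1.0, -0.1]
width: 0.0717
```

>>> drive_tool --pt "0 0 0.5 0 0 0" --pt "0 0 0.8 0 0 0" --pt "0 0 1 0 0 0" --pt "0 0 1 0 0 -1" --pt "0 0 1 0 0 -1"

```text
t: 39.08
eef_pos: [0.5338, -0.2987, 0.2171]
ee_rot: [3.141, -0.001, -0.064]
force: [0.3, 0.4, 0.4]
width: 0.0719
```

>>> drive_tool --pt "-0.225 0.917 0.7 0 0 -1" --pt "-0.225 0.917 0 0 0 -1" --pt "-0.225 0.917 0 0 0 -1" --pt "-0.225 0.917 0 0 0 -1" --pt "-0.225 0.917 0 0 0 -1" --claw 1

```text
t: 39.7
eef_pos: [0.4884, -0.1143, 0.2437]
ee_rot: [-3.141, -0.001, -0.588]
force: [0.5, 0.5, 1.0]
width: 0.0879
```

>>> drive_tool --pt "-0.225 0.917 0 0 0 -1" --pt "-0.225 0.917 0 0 0 -1" --pt "-0.225 0.917 0 0 0 -1" --pt "-0.225 0.917 0 0 0 -1" --pt "0 0 0 0 0 -1"

```text
t: 40.33
eef_pos: [0.4525, 0.0332, 0.2438]
ee_rot: [-3.14, 0.0, -1.109]
force: [0.2, 0.1, 0.3]
width: 0.0874
```

>>> drive_tool --pt "0 0 0 0 0 -1" --pt "0 0 0 0 0 -1" --pt "0 0 0 0 0 -1" --pt "0 0 0 0 0 -1" --pt "0 0 0 0 0 -1"

```text
t: 40.95
eef_pos: [0.4528, 0.0313, 0.2435]
ee_rot: [-3.141, 0.001, -1.635]
force: [-0.5, -0.5, -1.0]
width: 0.0879
```

>>> drive_tool --pt "0 0 0 0 0 -1" --pt "0 0 0 0 0 -1" --pt "0 0 0 0 0 -1" --pt "0 0 0 0 0 -1" --pt "0 0 0 0 0 -1"

```text
t: 41.58
eef_pos: [0.4528, 0.0313, 0.2435]
ee_rot: [-3.141, 0.001, -2.159]
force: [-0.3, 0.4, -1.2]
width: 0.0878
```

>>> drive_tool --pt "0 0 0 0 0 -1" --pt "0 0 0 0 0 -1" --pt "0 0 0 0 0 -1" --pt "0 0 0 0 0 -1" --pt "0 0 0 0 0 -1"

```text
t: 42.2
eef_pos: [0.4528, 0.0313, 0.2435]
ee_rot: [-3.142, 0.001, -2.682]
force: [0.5, 0.1, -0.6]
width: 0.0879
```

>>> drive_tool --pt "0 0 0 0 0 -1" --pt "0 0 0 0 0 -1" --pt "0 0 0 0 0 -1" --pt "0 0 0 0 0 -1" --pt "0 0 0 0 0 -1"

```text
t: 42.82
eef_pos: [0.4528, 0.0313, 0.2435]
ee_rot: [3.141, 0.001, 3.077]
force: [0.7, -0.3, -1.1]
width: 0.0872
```

```bash
python3 st.py; python3 tray.py; python3 - <<'E'
from h import *
c=arm.get_calibration("wrist"); im,d=arm.grab_frame("wrist"); P=cloud(d,c)
m=(abs(P[...,2]-.1865)<.004)&(np.hypot(P[...,0]-.4517,P[...,1]-.0335)<.05)
print(m.sum(),cv2.minEnclosingCircle(P[m][:,:2].astype(np.float32)))
im,d=arm.grab_frame("top"); save(im[100:350,100:500],"t3.png")
P=cloud(d,arm.get_calibration("top")); m=(abs(P[...,2]-.061)<.008)&(P[...,0]>.4)&(P[...,0]<.7)&(P[...,1]<-.2)&(P[...,1]>-.4)
n,l,s,ce=cv2.connectedComponentsWithStats(m.astype(np.uint8))
for i in range(1,n):
    if s[i,4]>50: print("tray cap",cv2.minEnclosingCircle(P[l==i][:,:2].astype(np.float32)))
E
```

```text
42.83 [0.4528 0.0313 0.2435] [3.141e+00 1.000e-03 3.077e+00] q [ 0.505 -0.028 -0.424  0.    -1.174 -2.141] F [ 0.7 -0.3 -1.1] M [ 0.02 -0.16 -0.03] w 0.0872
0.81 3638 (0.5340649485588074, -0.2988757789134979) (0.25092199444770813, 0.14892172813415527) 8.636358261108398
centre [ 0.5341 -0.2989] long axis deg 8.636358261108398
slot [ 0.4569 -0.3106]
slot [ 0.5341 -0.2989]
slot [ 0.6112 -0.2872]
6347 ((0.4541223645210266, 0.03159476816654205), 0.031797345727682114)
tray cap ((0.607465922832489, -0.2866280972957611), 0.03228231519460678)
tray cap ((0.5359532833099365, -0.2973993420600891), 0.03214893862605095)
```

View pics/t3.png

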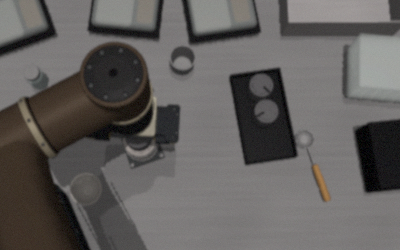

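>>> drive_tool --pt "0 0 0 0 0 -1" --pt "-0.01 0.035 -0.4 0 0 -1" --pt "0 0 -0.5 0 0 -1" --pt "0 0 -0.6 0 0 -1" --pt "0 0 -0.5 0 0 -1"

```text
t: 43.65
eef_pos: [0.4524, 0.0327, 0.1621]
ee_rot: [3.141, 0.0, 2.556]
force: [-0.2, 0.8, 0.5]
width: 0.0878
```

>>> drive_tool --pt "0 0 -0.25 0 0 0" --pt "0 0 -0.1 0 0 0" --pt "0 0 0 0 0 0"

```text
t: 44.02
eef_pos: [0.4528, 0.0329, 0.1489]
ee_rot: [3.141, 0.0, 2.559]
force: [0.4, 0.0, -0.9]
width: 0.0873
```

>>> drive_tool --pt "0 0 0 0 0 0" --pt "0 0 0 0 0 0" --pt "0 0 0 0 0 0" --pt "0 0 0 0 0 0" --pt "0 0 0 0 0 0" --claw 0 --newtons 12

```text
t: 44.65
eef_pos: [0.4526, 0.0328, 0.1488]
ee_rot: [3.141, 0.0, 2.557]
force: [-1.3, 0.4, 2.9]
width: 0.0631
```

```bash
python3 st.py; python3 top.py
```

```text
44.65 [0.4526 0.0328 0.1488] [3.141 0.    2.557] q [ 0.509  0.06  -0.568  0.    -0.942 -2.664] F [-1.3  0.4  2.9] M [0.1  0.28 0.02] w 0.0631
cap top z 0.1866 rel TCP 0.0378 8218 rib px 307
rib pca 92.7 mean dir 99.6 [-0.00398586  0.02352647]
```

>>> drive_tool --pt "0 0 0 0 0 1" --pt "0 0 0 0 0 1" --pt "0 0 0 0 0 1" --pt "0 0 0 0 0 1" --pt "0 0 0 0 0 1"

```text
t: 45.32
eef_pos: [0.4529, 0.0328, 0.1488]
ee_rot: [3.141, 0.001, 3.084]
force: [-0.5, -0.2, 2.7]
width: 0.0629
```

>>> drive_tool --pt "0 0 0 0 0 1" --pt "0 0 0 0 0 1" --pt "0 0 0 0 0 1" --pt "0 0 0 0 0 1" --pt "0 0 0 0 0 1"

```text
t: 45.95
eef_pos: [0.4529, 0.0329, 0.1488]
ee_rot: [-3.141, 0.001, -2.675]
force: [0.2, -0.1, 3.1]
width: 0.0628
```

>>> drive_tool --pt "0 0 0 0 0 1" --pt "0 0 0 0 0 1" --pt "0 0 0 0 0 1" --pt "0 0 0 0 0 1" --pt "0 0 0 0 0 1"

```text
t: 46.58
eef_pos: [0.4529, 0.033, 0.1488]
ee_rot: [-3.141, 0.001, -2.152]
force: [-0.1, 0.9, 2.7]
width: 0.0631
```

>>> drive_tool --pt "0 0 0 0 0 1" --pt "0 0 0 0 0 1" --pt "0 0 0 0 0 1" --pt "0 0 0 0 0 1" --pt "0 0 0 0 0 1"

```text
t: 47.2
eef_pos: [0.4529, 0.033, 0.1488]
ee_rot: [-3.141, 0.0, -1.628]
force: [-0.6, 0.8, 3.4]
width: 0.0629
```

>>> drive_tool --pt "0 0 0 0 0 1" --pt "0 0 0 0 0 1" --pt "0 0 0 0 0 1" --pt "0 0 0 0 0 1" --pt "0 0 0 0 0 1"

```text
t: 47.82
eef_pos: [0.4528, 0.0329, 0.1488]
ee_rot: [-3.141, -0.0, -1.105]
force: [-0.1, 1.5, 3.9]
width: 0.063
```

>>> drive_tool --pt "0 0 0 0 0 1" --pt "0 0 0 0 0 1" --pt "0 0 0 0 0 1" --pt "0 0 0 0 0 1" --pt "0 0 0 0 0 1"

```text
t: 48.45
eef_pos: [0.4528, 0.0328, 0.1488]
ee_rot: [-3.141, -0.0, -0.581]
force: [-0.4, 0.7, 3.2]
width: 0.0631
```

>>> drive_tool --pt "0 0 0 0 0 1" --pt "0 0 0 0 0 1" --pt "0 0 0 0 0 1" --pt "0 0 0 0 0 1" --pt "0 0 0 0 0 1"

```text
t: 49.08
eef_pos: [0.4528, 0.0328, 0.1488]
ee_rot: [-3.142, -0.001, -0.057]
force: [-0.8, 0.5, 3.1]
width: 0.0629
```

>>> drive_tool --pt "0 0 0 0 0 1" --pt "0 0 0 0 0 1" --pt "0 0 0 0 0 1" --pt "0 0 0 0 0 1" --pt "0 0 0 0 0 1"

```text
t: 49.7
eef_pos: [0.4529, 0.0328, 0.1488]
ee_rot: [3.141, -0.001, 0.466]
force: [0.3, -0.3, 2.2]
width: 0.0632
```

>>> drive_tool --pt "0 0 0 0 0 1" --pt "0 0 0 0 0 1" --pt "0 0 0 0 0 1" --pt "0 0 0 0 0 1" --pt "0 0 0 0 0 1"

```text
t: 50.32
eef_pos: [0.4533, 0.0308, 0.1493]
ee_rot: [3.139, 0.002, 0.989]
force: [5.1, -11.9, 3.7]
width: 0.0635
```

```bash
python3 st.py; python3 top.py
```

```text
50.33 [0.4533 0.0308 0.1493] [3.139e+00 2.000e-03 9.890e-01] q [ 0.507  0.06  -0.569  0.004 -0.943  2.051] F [  5.1 -11.9   3.7] M [-4.72 -1.92 -0.67] w 0.0635
cap top z 0.1874 rel TCP 0.0381 7733 rib px 220
rib pca -8.2 mean dir 8.9 [0.02514275 0.00394521]
```

>>> drive_tool --pt "0 0 0 0 0 -0.7" --pt "0 0 0 0 0 -0.3" --pt "0 0 0.1 0 0 0" --pt "0 0 0.1 0 0 0" --pt "0 0 0.05 0 0 0"

```text
t: 51.0
eef_pos: [0.4524, 0.0326, 0.1586]
ee_rot: [-3.142, 0.001, 0.882]
force: [1.6, -2.6, -2.3]
width: 0.0634
```

```bash
python3 st.py; python3 top.py
```

```text
51.0 [0.4524 0.0326 0.1586] [-3.142e+00  1.000e-03  8.820e-01] q [ 0.509  0.049 -0.555  0.    -0.968  1.944] F [ 1.6 -2.6 -2.3] M [-1.36 -0.53 -0.07] w 0.0634
cap top z 0.1967 rel TCP 0.0379 7720 rib px 220
rib pca -15.9 mean dir 2.8 [0.02536307 0.00124115]
```

>>> drive_tool --pt "0 0 0.3 0 0 0" --pt "0 0 0.6 0 0 0" --pt "0 0 0.7 0 0 0" --pt "0 0 0.8 0 0 0" --pt "0 0 0.65 0 0 0" --newtons 20

```text
t: 51.68
eef_pos: [0.4528, 0.0333, 0.2829]
ee_rot: [3.141, -0.002, 0.882]
force: [0.7, 0.6, -0.4]
width: 0.0632
```

>>> drive_tool --pt "0.0125 -0.857 0 0 0 -0.7" --pt "0.0125 -0.857 0 0 0 -0.7" --pt "0.0125 -0.857 0 0 0 -0.7" --pt "0.0125 -0.857 0 0 0 -0.7" --pt "0.0125 -0.857 0 0 0 -0.7"

```text
t: 52.3
eef_pos: [0.4552, -0.1393, 0.2816]
ee_rot: [3.141, -0.002, 0.513]
force: [0.4, -0.3, -0.6]
width: 0.0635
```

>>> drive_tool --pt "0.0125 -0.857 0 0 0 -0.7" --pt "0.0125 -0.857 0 0 0 -0.7" --pt "0.0125 -0.857 0 0 0 -0.7" --pt "0.0125 -0.857 0 0 0 -0.7" --pt "0.0125 -0.857 0 0 0 -0.7"

```text
t: 52.92
eef_pos: [0.4579, -0.3109, 0.2815]
ee_rot: [3.142, -0.001, 0.147]
force: [0.5, 0.7, -0.0]
width: 0.0632
```

>>> drive_tool --pt "0 0 0 0 0 0"

```text
t: 53.05
eef_pos: [0.4576, -0.3115, 0.2809]
ee_rot: [-3.141, -0.0, 0.146]
force: [-0.4, 0.1, -0.3]
width: 0.0632
```

```bash
python3 st.py; python3 top.py; python3 tray.py; python3 - <<'E'
from h import *
c=arm.get_calibration("wrist"); im,d=arm.grab_frame("wrist"); P=cloud(d,c); save(im,"w4.png")
m=(P[...,2]>.053)&(P[...,2]<.07)&(P[...,1]<-.2)&(P[...,1]>-.4)
n,l,s,ce=cv2.connectedComponentsWithStats(m.astype(np.uint8))
for i in range(1,n):
    if s[i,4]>50: print("tray cap",s[i,4],cv2.minEnclosingCircle(P[l==i][:,:2].astype(np.float32)))
E
```

```text
53.05 [ 0.4576 -0.3115  0.2809] [-3.141 -0.     0.146] q [-0.244  0.127 -0.172 -0.    -1.272  1.96 ] F [-0.4  0.1 -0.3] M [0.   0.   0.04] w 0.0632
cap top z 0.319 rel TCP 0.0381 7347 rib px 189
rib pca -62.8 mean dir -38.5 [ 0.02019041 -0.016063  ]
tray cap 3209 ((0.6094229817390442, -0.28744131326675415), 0.031898170709609985)
tray cap 2705 ((0.5381789803504944, -0.29829204082489014), 0.03201404586434364)
```

View pics/w4.png

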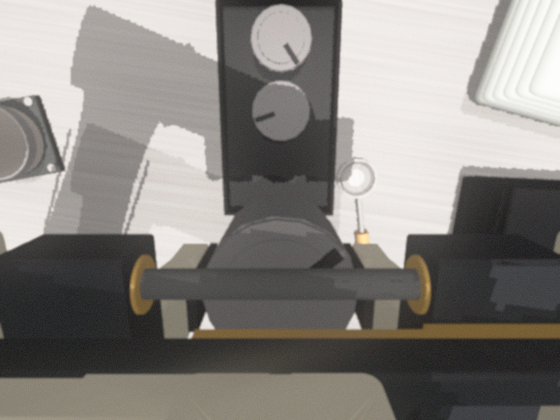

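>>> drive_tool --pt "0.02 0.05 -1 0 0 0" --pt "0 0 -1 0 0 0" --pt "0 0 -1 0 0 0" --pt "0 0 -1 0 0 0" --pt "0 0 -0.8 0 0 0"

```text
t: 53.88
eef_pos: [0.4584, -0.307, 0.0876]
ee_rot: [-3.141, -0.0, 0.15]
force: [0.8, -0.6, -0.6]
width: 0.0632
```

>>> drive_tool --pt "0 0 -0.6 0 0 0" --pt "0 0 -0.5 0 0 0" --pt "0 0 -0.3 0 0 0" --pt "0 -0.04 -0.12 0 0 0" --pt "0 0 0 0 0 0"

```text
t: 54.5
eef_pos: [0.4587, -0.3096, 0.0281]
ee_rot: [3.141, -0.0, 0.149]
force: [-0.7, -0.2, -0.9]
width: 0.0633
```

```bash
python3 st.py
```

```text
54.5 [ 0.4587 -0.3096  0.0281] [ 3.141 -0.     0.149] q [-0.24   0.372 -0.494  0.    -0.704  1.959] F [-0.7 -0.2 -0.9] M [-0.1   0.    0.01] w 0.0633
```

>>> drive_tool --pt "0 0 -0.05 0 0 0" --pt "0 0 -0.04 0 0 0" --pt "0 0 0 0 0 0"

```text
t: 54.88
eef_pos: [0.4585, -0.3097, 0.0244]
ee_rot: [3.141, -0.0, 0.148]
force: [0.3, 1.2, -0.3]
width: 0.0635
```

>>> drive_tool --pt "0 0 0 0 0 0" --pt "0 0 0 0 0 0" --pt "0 0 0 0 0 0" --pt "0 0 0.15 0 0 0" --pt "0 0 0.3 0 0 0" --claw 0.82

```text
t: 55.5
eef_pos: [0.458, -0.3096, 0.0425]
ee_rot: [-3.141, 0.001, 0.148]
force: [0.6, -0.1, 0.2]
width: 0.0717
```

>>> drive_tool --pt "0 0 0.5 0 0 0" --pt "0 0 0.8 0 0 0" --pt "0 0 1 0 0 0" --pt "0 0 1 0 0 0" --pt "0 0 1 0 0 0"

```text
t: 56.12
eef_pos: [0.4581, -0.3096, 0.2167]
ee_rot: [3.141, -0.001, 0.149]
force: [1.1, -0.2, -0.4]
width: 0.0719
```

>>> drive_tool --pt "-0.017 0.953 0.3 0 0 0" --pt "-0.017 0.953 0.3 0 0 0" --pt "-0.017 0.953 0 0 0 0" --pt "-0.017 0.953 0 0 0 0" --pt "-0.017 0.953 0 0 0 0"

```text
t: 56.75
eef_pos: [0.4547, -0.1179, 0.2393]
ee_rot: [3.142, -0.002, 0.148]
force: [0.7, -0.2, -0.5]
width: 0.0722
```

>>> drive_tool --pt "-0.017 0.953 0 0 0 0" --pt "-0.017 0.953 0 0 0 0" --pt "-0.017 0.953 0 0 0 0" --pt "-0.017 0.953 0 0 0 0" --pt "0 0 0 0 0 0"

```text
t: 57.38
eef_pos: [0.4522, 0.0353, 0.2392]
ee_rot: [-3.141, -0.001, 0.152]
force: [1.2, 0.5, 0.2]
width: 0.0716
```

```bash
python3 st.py; cat > spout.py <<'E'
from h import *
import sys
xy=np.array([float(a) for a in sys.argv[1:3]])
for cam in sys.argv[3:]:
    c=arm.get_calibration(cam); im,d=arm.grab_frame(cam); P=cloud(d,c)
    r=np.hypot(*(P[...,:2]-xy).transpose(2,0,1))
    m=(r<.02)&(P[...,2]>.168)&(P[...,2]<.21)&(d>0)
    Q=P[m]; 
    if len(Q)<10: print(cam,"none",len(Q)); continue
    z=np.percentile(Q[:,2],90); T=Q[abs(Q[:,2]-z)<.004]
    print(cam,len(Q),"top z",z.round(4),"circle",cv2.minEnclosingCircle(T[:,:2].astype(np.float32)),"mean",T[:,:2].mean(0).round(4))
    for l in arm.landmark_of("spout0_head",cam)[:3]: print("  lm",round(l["score"],2),world(l["point"],cam,c).round(4))
E
python3 spout.py .4525 .0328 wrist side
```

```text
57.38 [0.4522 0.0353 0.2392] [-3.141e+00 -1.000e-03  1.520e-01] q [ 0.515 -0.026 -0.432 -0.    -1.163  1.208] F [1.2 0.5 0.2] M [-0.08  0.   -0.  ] w 0.0716
wrist 1143 top z 0.1806 circle ((0.4541023373603821, 0.03221417963504791), 0.012970871292054653) mean [0.4547 0.0323]
side 110 top z 0.1807 circle ((0.45261701941490173, 0.0340527780354023), 0.013946746475994587) mean [0.4513 0.0344]
  lm 0.7 [0.6252 0.1322 0.1693]
  lm 0.68 [ 0.3346  0.1768 -0.0048]
  lm 0.49 [ 0.5359 -0.2997  0.0274]
```

>>> drive_tool --pt "0.01 0 -0.6 0 0 0" --pt "0 0 -0.6 0 0 0" --pt "0 0 -0.5 0 0 0" --pt "0 0 -0.3 0 0 0" --pt "0 0 0 0 0 0" --claw 0.7

```text
t: 58.2
eef_pos: [0.4522, 0.0327, 0.1577]
ee_rot: [3.141, 0.001, 0.147]
force: [0.3, 0.4, -0.7]
width: 0.0616
```

```bash
python3 st.py
```

```text
58.2 [0.4522 0.0327 0.1577] [3.141e+00 1.000e-03 1.470e-01] q [ 0.509  0.05  -0.555  0.    -0.967  1.209] F [ 0.3  0.4 -0.7] M [-0.04  0.01  0.01] w 0.0616
```

>>> drive_tool --pt "0.01 0 -0.04 0 0 0" --pt "0 0 0 0 0 0" --pt "0 0 0 0 0 0" --pt "0 0 0 0 0 0" --pt "0 0 0 0 0 0" --claw 0 --newtons 30

```text
t: 58.82
eef_pos: [0.4532, 0.0325, 0.1569]
ee_rot: [3.14, 0.0, 0.149]
force: [2.6, -6.5, 1.4]
width: 0.025
```

>>> drive_tool --pt "0 0 0 0 0 0" --pt "0 0 0 0 0 0" --pt "0 0 0 0 0 0"

```text
t: 59.2
eef_pos: [0.4532, 0.0325, 0.1569]
ee_rot: [3.14, -0.0, 0.149]
force: [2.1, -6.8, 0.4]
width: 0.0251
```

>>> drive_tool --pt "0 0 0.1 0 0 0" --pt "0 0 0.1 0 0 0" --pt "0 0 0.1 0 0 0" --pt "0 0 0.1 0 0 0" --pt "0 0 0 0 0 0"

```text
t: 59.82
eef_pos: [0.4532, 0.0325, 0.1728]
ee_rot: [3.14, 0.0, 0.149]
force: [2.3, -5.9, -0.3]
width: 0.0249
```

```bash
python3 st.py
```

```text
59.83 [0.4532 0.0325 0.1728] [3.14  0.    0.149] q [ 0.509  0.035 -0.534  0.002 -1.003  1.21 ] F [ 2.3 -5.9 -0.3] M [-2.23 -0.86  0.03] w 0.0249
```

>>> drive_tool --pt "0 0 0.05 0 0 0" --pt "0 0 0.05 0 0 0" --pt "0 0 0.03 0 0 0" --pt "0 0 0.02 0 0 0" --pt "0 0 0 0 0 0"

```text
t: 60.45
eef_pos: [0.4529, 0.0325, 0.1754]
ee_rot: [3.14, 0.002, 0.148]
force: [18.6, -8.0, -34.0]
width: 0.0252
```

```bash
python3 st.py
```

```text
60.45 [0.4529 0.0325 0.1754] [3.14e+00 2.00e-03 1.48e-01] q [ 5.080e-01  3.300e-02 -5.280e-01  1.000e-03 -1.012e+00  1.210e+00] F [ 18.6  -8.  -34. ] M [-3.03 -6.76  0.12] w 0.0252
```

>>> drive_tool --pt "0 0 -0.02 0 0 0" --pt "0 0 0 0 0 0" --pt "0 0 0 0 0 0" --pt "0 0 0 0 0 0" --claw 0.7

```text
t: 60.95
eef_pos: [0.4531, 0.0336, 0.1782]
ee_rot: [-3.141, -0.001, 0.149]
force: [-0.2, 0.0, 0.3]
width: 0.0585
```

>>> drive_tool --pt "0 0 0.6 0 0 0" --pt "0 0 0.7 0 0 0" --pt "0 0 0.7 0 0 0" --pt "0 0 0 0 0 0"

```text
t: 61.45
eef_pos: [0.4542, 0.034, 0.2602]
ee_rot: [-3.14, -0.005, 0.149]
force: [0.2, -0.4, 0.4]
width: 0.0614
```

```bash
sed -i 's/P\[...,2\]<.21/P[...,2]<.215/' spout.py; python3 st.py; python3 spout.py .4525 .0328 wrist; python3 spout.py .4643 .3185 side; python3 spout.py .6268 .1335 side
```

```text
61.45 [0.4542 0.034  0.2602] [-3.14  -0.005  0.149] q [ 5.100e-01 -3.900e-02 -3.950e-01  1.000e-03 -1.209e+00  1.210e+00] F [ 0.2 -0.4  0.4] M [-0.    0.04  0.03] w 0.0614
wrist 1138 top z 0.1988 circle ((0.4541175067424774, 0.03233528509736061), 0.012901398353278637) mean [0.4548 0.0323]
side 178 top z 0.1796 circle ((0.46432507038116455, 0.31886741518974304), 0.013884763233363628) mean [0.4645 0.3196]
  lm 0.56 [0.6253 0.1312 0.1716]
  lm 0.22 [ 0.4522  0.0314 -0.0016]
side 110 top z 0.1787 circle ((0.6275814771652222, 0.13503147661685944), 0.013948473148047924) mean [0.626  0.1346]
  lm 0.49 [0.6239 0.1308 0.1704]
```

```bash
python3 spout.py .4525 .0328 side top wrist
```

```text
side 154 top z 0.1984 circle ((0.45213571190834045, 0.03379790857434273), 0.013601453974843025) mean [0.4518 0.0343]
  lm 0.65 [ 0.6284  0.1296 -0.0041]
  lm 0.56 [0.6236 0.1341 0.1728]
top 31 top z 0.2022 circle ((0.44843703508377075, 0.03094751387834549), 0.010113331489264965) mean [0.4431 0.0308]
wrist 1180 top z 0.1987 circle ((0.4542359411716461, 0.03232235461473465), 0.012970688752830029) mean [0.4547 0.0323]
```

>>> drive_tool --pt "0.87 0.5 0 0 0 0" --pt "0.87 0.5 0 0 0 0" --pt "0.87 0.5 0 0 0 0" --pt "0.87 0.5 0 0 0 0" --pt "0.87 0.5 0 0 0 0"

```text
t: 62.68
eef_pos: [0.6281, 0.1341, 0.2574]
ee_rot: [3.141, 0.0, 0.148]
force: [1.0, 0.6, -0.6]
width: 0.0614
```

>>> drive_tool --pt "0 0 -0.5 0 0 0" --pt "0 0 -0.6 0 0 0" --pt "0 0 -0.5 0 0 0" --pt "0 0 -0.3 0 0 0" --pt "0 0 0 0 0 0"

```text
t: 63.3
eef_pos: [0.6267, 0.1333, 0.1809]
ee_rot: [3.141, 0.002, 0.148]
force: [-0.6, 0.6, 0.4]
width: 0.061
```

```bash
python3 st.py; python3 spout.py .627 .134 wrist
```

```text
63.3 [0.6267 0.1333 0.1809] [3.141e+00 2.000e-03 1.480e-01] q [ 0.514  0.335 -0.131 -0.    -1.107  1.206] F [-0.6  0.6  0.4] M [-0.04 -0.05  0.04] w 0.061
wrist 1670 top z 0.1791 circle ((0.6288877129554749, 0.13271887600421906), 0.012962431646883488) mean [0.6314 0.1331]
  lm 0.89 [0.6282 0.1305 0.1671]
```

>>> drive_tool --pt "0.02 0 -0.3 0 0 0" --pt "0 0 -0.2 0 0 0" --pt "0 0 -0.1 0 0 0" --pt "0 0 0 0 0 0"

```text
t: 63.9
eef_pos: [0.6276, 0.1334, 0.1573]
ee_rot: [3.141, 0.001, 0.149]
force: [-0.6, -0.4, 0.8]
width: 0.0613
```

>>> drive_tool --pt "0 0 0 0 0 0" --pt "0 0 0 0 0 0" --pt "0 0 0 0 0 0" --pt "0 0 0 0 0 0" --pt "0 0 0 0 0 0" --claw 0 --newtons 30

```text
t: 64.53
eef_pos: [0.6279, 0.1331, 0.1579]
ee_rot: [3.141, -0.0, 0.148]
force: [0.8, -2.1, 0.5]
width: 0.0252
```

>>> drive_tool --pt "0 0 0 0 0 0" --pt "0 0 0 0 0 0"

```text
t: 64.78
eef_pos: [0.6279, 0.133, 0.1579]
ee_rot: [3.141, -0.0, 0.148]
force: [0.4, -2.7, 1.6]
width: 0.0252
```

>>> drive_tool --pt "0 0 0.1 0 0 0" --pt "0 0 0.1 0 0 0" --pt "0 0 0.1 0 0 0" --pt "0 0 0.1 0 0 0" --pt "0 0 0 0 0 0"

```text
t: 65.4
eef_pos: [0.6278, 0.1331, 0.1734]
ee_rot: [3.141, 0.0, 0.148]
force: [2.1, -4.6, -1.8]
width: 0.0252
```

>>> drive_tool --pt "0 0 0.05 0 0 0" --pt "0 0 0.04 0 0 0" --pt "0 0 0.03 0 0 0" --pt "0 0 0 0 0 0"

```text
t: 65.9
eef_pos: [0.6278, 0.1331, 0.1775]
ee_rot: [3.141, 0.001, 0.148]
force: [5.1, -4.6, -6.6]
width: 0.0251
```

```bash
python3 st.py
```

```text
65.9 [0.6278 0.1331 0.1775] [3.141e+00 1.000e-03 1.480e-01] q [ 0.513  0.338 -0.133  0.    -1.1    1.206] F [ 5.1 -4.6 -6.6] M [-1.63 -1.72 -0.03] w 0.0251
```

>>> drive_tool --pt "0 0 0.03 0 0 0" --pt "0 0 0.03 0 0 0" --pt "0 0 0 0 0 0"

```text
t: 66.28
eef_pos: [0.6277, 0.1331, 0.1777]
ee_rot: [3.141, 0.002, 0.147]
force: [9.9, -4.7, -19.6]
width: 0.0254
```

>>> drive_tool --pt "0 0 0 0 0 0" --pt "0 0 0 0 0 0" --pt "0 0 0 0 0 0" --pt "0 0 0 0 0 0" --claw 0.7

```text
t: 66.78
eef_pos: [0.6278, 0.1338, 0.1814]
ee_rot: [-3.141, -0.001, 0.149]
force: [-0.1, -0.6, 0.6]
width: 0.0585
```

>>> drive_tool --pt "0 0 0.6 0 0 0" --pt "0 0 0.7 0 0 0" --pt "0 0 0.7 0 0 0" --pt "0 0 0 0 0 0"

```text
t: 67.28
eef_pos: [0.629, 0.1339, 0.2641]
ee_rot: [-3.14, -0.005, 0.149]
force: [-0.3, -0.7, -0.0]
width: 0.0613
```

```bash
python3 st.py; python3 spout.py .627 .134 wrist side
```

```text
67.28 [0.629  0.1339 0.2641] [-3.14  -0.005  0.149] q [ 5.130e-01  2.830e-01 -1.100e-02  1.000e-03 -1.271e+00  1.206e+00] F [-0.3 -0.7 -0. ] M [-0.03 -0.01 -0.02] w 0.0613
wrist 1106 top z 0.1987 circle ((0.6286723613739014, 0.1330919712781906), 0.013095930218696594) mean [0.6293 0.1329]
  lm 0.96 [0.6246 0.128  0.1868]
side 156 top z 0.1981 circle ((0.6258317828178406, 0.13353070616722107), 0.013332001864910126) mean [0.6256 0.1347]
  lm 0.57 [0.6265 0.1318 0.1867]
```

>>> drive_tool --pt "-0.818 0.925 0 0 0 0" --pt "-0.818 0.925 0 0 0 0" --pt "-0.818 0.925 0 0 0 0" --pt "-0.818 0.925 0 0 0 0" --pt "-0.818 0.925 0 0 0 0"

```text
t: 68.1
eef_pos: [0.4627, 0.3192, 0.2602]
ee_rot: [3.141, 0.001, 0.148]
force: [0.3, 1.4, -0.5]
width: 0.0611
```

>>> drive_tool --pt "0 0 -0.5 0 0 0" --pt "0 0 -0.6 0 0 0" --pt "0 0 -0.5 0 0 0" --pt "0 0 -0.3 0 0 0" --pt "0 0 0 0 0 0"

```text
t: 68.72
eef_pos: [0.4638, 0.318, 0.1839]
ee_rot: [3.14, 0.002, 0.148]
force: [-0.2, 0.3, -0.2]
width: 0.0611
```

```bash
python3 st.py; python3 spout.py .4643 .3185 wrist
```

```text
68.72 [0.4638 0.318  0.1839] [3.14e+00 2.00e-03 1.48e-01] q [ 0.949  0.208 -0.3   -0.    -1.065  0.77 ] F [-0.2  0.3 -0.2] M [-0.02 -0.05 -0.02] w 0.0611
wrist 1760 top z 0.1795 circle ((0.46704766154289246, 0.318200945854187), 0.01292723324149847) mean [0.4687 0.3185]
```

>>> drive_tool --pt "0.03 0.01 -0.3 0 0 0" --pt "0 0 -0.25 0 0 0" --pt "0 0 -0.12 0 0 0" --pt "0 0 0 0 0 0"

```text
t: 69.32
eef_pos: [0.4652, 0.3186, 0.1576]
ee_rot: [3.141, 0.001, 0.148]
force: [0.2, -0.1, 0.1]
width: 0.0613
```

>>> drive_tool --pt "0 0 0 0 0 0" --pt "0 0 0 0 0 0" --pt "0 0 0 0 0 0" --pt "0 0 0 0 0 0" --pt "0 0 0 0 0 0" --claw 0 --newtons 30

```text
t: 69.95
eef_pos: [0.4655, 0.3185, 0.1583]
ee_rot: [3.141, 0.0, 0.148]
force: [0.8, -2.4, 1.5]
width: 0.025
```

>>> drive_tool --pt "0 0 0 0 0 0" --pt "0 0 0 0 0 0"

```text
t: 70.2
eef_pos: [0.4654, 0.3185, 0.1583]
ee_rot: [3.141, 0.0, 0.148]
force: [1.1, -4.2, 2.9]
width: 0.0251
```

>>> drive_tool --pt "0 0 0.1 0 0 0" --pt "0 0 0.1 0 0 0" --pt "0 0 0.1 0 0 0" --pt "0 0 0.1 0 0 0" --pt "0 0 0 0 0 0"

```text
t: 70.82
eef_pos: [0.4654, 0.3185, 0.1739]
ee_rot: [3.141, 0.0, 0.148]
force: [2.8, -3.6, -1.9]
width: 0.0254
```

>>> drive_tool --pt "0 0 0.05 0 0 0" --pt "0 0 0.04 0 0 0" --pt "0 0 0.03 0 0 0" --pt "0 0 0 0 0 0"

```text
t: 71.32
eef_pos: [0.4653, 0.3184, 0.1776]
ee_rot: [3.141, 0.001, 0.148]
force: [6.7, -3.3, -10.8]
width: 0.0253
```

```bash
python3 st.py
```

```text
71.33 [0.4653 0.3184 0.1776] [3.141e+00 1.000e-03 1.480e-01] q [ 0.947  0.216 -0.306 -0.    -1.051  0.772] F [  6.7  -3.3 -10.8] M [-0.86 -2.5   0.08] w 0.0253
```

Then retreat clear of the scene (up and toward the right, -x side stays free) so the cameras see everything.

>>> drive_tool --pt "0 0 0.03 0 0 0" --pt "0 0 0.02 0 0 0" --pt "0 0 0 0 0 0"

```text
t: 71.7
eef_pos: [0.4652, 0.3184, 0.1777]
ee_rot: [3.14, 0.002, 0.147]
force: [12.2, 0.2, -24.1]
width: 0.0248
```

>>> drive_tool --pt "0 0 0 0 0 0" --pt "0 0 0 0 0 0" --pt "0 0 0 0 0 0" --pt "0 0 0 0 0 0" --claw 0.7

```text
t: 72.2
eef_pos: [0.4654, 0.3192, 0.1815]
ee_rot: [-3.141, -0.001, 0.149]
force: [0.1, 0.0, 0.5]
width: 0.0586
```

>>> drive_tool --pt "0 0 0.6 0 0 0" --pt "0 0 0.7 0 0 0" --pt "0 0 0.7 0 0 0" --pt "0 0 0 0 0 0"

```text
t: 72.7
eef_pos: [0.4662, 0.3198, 0.2637]
ee_rot: [-3.138, -0.004, 0.149]
force: [-0.2, 0.0, -0.3]
width: 0.0615
```

```bash
python3 st.py; python3 spout.py .4643 .3185 wrist
```

```text
72.7 [0.4662 0.3198 0.2637] [-3.138 -0.004  0.149] q [ 9.480e-01  1.530e-01 -1.800e-01  1.000e-03 -1.232e+00  7.720e-01] F [-0.2  0.  -0.3] M [-0.05 -0.03  0.05] w 0.0615
wrist 1113 top z 0.1987 circle ((0.46688327193260193, 0.31838148832321167), 0.012936973944306374) mean [0.4673 0.3184]
```

>>> drive_tool --pt "-0.6 0.9 0 0 0 0" --pt "-0.6 0.9 0 0 0 0" --pt "-0.6 0.9 0 0 0 0" --pt "-0.6 0.9 0 0 0 0" --pt "-0.6 0.9 0 0 0 0"

```text
t: 73.42
eef_pos: [0.3442, 0.4995, 0.2598]
ee_rot: [3.14, 0.001, 0.148]
force: [0.5, 0.7, -0.1]
width: 0.0613
```

>>> drive_tool --pt "-0.6 0.9 0 0 0 0" --pt "-0.6 0.9 0 0 0 0" --pt "-0.6 0.6 0 0 0 0" --pt "0 0 0 0 0 0" --pt "0 0 0 0 0 0"

```text
t: 74.05
eef_pos: [0.2733, 0.5943, 0.26]
ee_rot: [3.14, 0.001, 0.149]
force: [-0.4, -0.4, -0.5]
width: 0.0615
```

```bash
python3 st.py; for p in ".4525 .0328" ".627 .134" ".4643 .3185"; do python3 spout.py $p side | grep -v lm; done; python3 tray.py; python3 - <<'E'
from h import *
im,d=arm.grab_frame("top"); a=im[60:310,60:460]
P=cloud(d,arm.get_calibration("top")); m=(abs(P[...,2]-.061)<.008)&(P[...,0]>.4)&(P[...,0]<.7)&(P[...,1]<-.2)&(P[...,1]>-.4)
n,l,s,ce=cv2.connectedComponentsWithStats(m.astype(np.uint8))
for i in range(1,n):
    if s[i,4]>50: print("tray cap",cv2.minEnclosingCircle(P[l==i][:,:2].astype(np.float32)))
im,d=arm.grab_frame("side"); b=im[120:420,0:440]
save(np.vstack([cv2.resize(a,(440,275)),b]),"end.png")
E
```

```text
74.05 [0.2733 0.5943 0.26  ] [3.14e+00 1.00e-03 1.49e-01] q [ 1.437  0.308  0.014 -0.    -1.279  0.282] F [-0.4 -0.4 -0.5] M [-0.13 -0.01 -0.03] w 0.0615
side 154 top z 0.1982 circle ((0.452080100774765, 0.0329875610768795), 0.013712159357964993) mean [0.4518 0.034 ]
side 160 top z 0.1981 circle ((0.6260964274406433, 0.13421636819839478), 0.013410026207566261) mean [0.6258 0.1351]
side none 0
0.97 3042 (0.5336039662361145, -0.2983022928237915) (0.2507215738296509, 0.15005062520503998) 8.067673683166504
centre [ 0.5336 -0.2983] long axis deg 8.067673683166504
slot [ 0.4564 -0.3092]
slot [ 0.5336 -0.2983]
slot [ 0.6108 -0.2874]
tray cap ((0.607633650302887, -0.2861998379230499), 0.03242688998579979)
tray cap ((0.5363060235977173, -0.2967664301395416), 0.03206175938248634)
tray cap ((0.4562760293483734, -0.30792611837387085), 0.03225889801979065)
```

View pics/end.png

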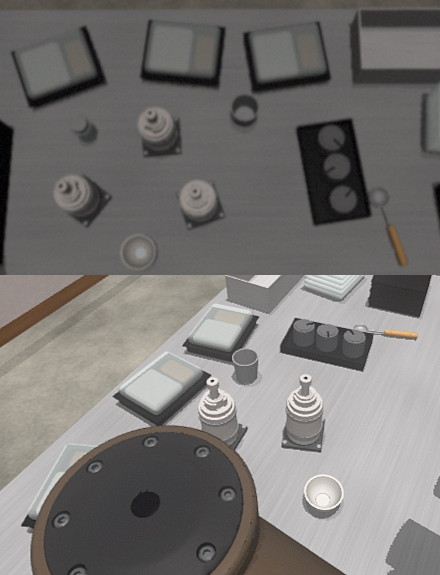

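The end picture shows all three caps upright in the tray (top view, around (330,135), (337,165) and (342,198)). All three jugs are uncapped, and the bystanders look in place.

```bash
python3 -c "
from station import arm
print(arm.job_done())"
```

```text
the job is handed in; nothing more can be done
None
```

All three jugs still had their caps. I unscrewed each one about 260° until it met the stop, lifted it off and stood it upright in the tray. After that I pulled all three spouts up. I handed in at about 74 s of the 210 s allowed.

**Caps:** the last top view shows all three caps standing inside the tray. The tray never moved, and the cup, bowl, pepper jar and spoon look untouched.

**Spouts:** each was pulled until it resisted with 20–34 N, far above its 5 N friction, so all three are at their end. Their tops measured 198.7 mm with the wrist camera; about 198 mm is expected fully up.

**Checks that disagreed or failed:**
- The jug nearest the robot showed only about 18.3 mm of spout travel instead of 20. Its shut reading was about 2 mm high, but its end height matches the other two.
- In the last check the arm blocked the side camera's view of the farthest-left jug. Its spout rests on the wrist reading taken just after the pull.

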